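# Guard a model column with sprung tweezers

### The arm

A 6-joint arm with a two-finger parallel gripper is mounted at the origin on the work surface. World frame = base frame: x ahead of the robot, y to its left, z up, the work surface at z = 0. Lengths are in m, angles in rad, forces in N, time in s.
With the tool pointing down it reaches from about 0.375 to 0.975 m from the base axis. Payload 3.8 kg.
Tool frame: the origin (TCP) lies midway between the tips of the shut fingers; the grasp point (between the pads) lies 19 mm behind it; z points along the fingers, y is the direction in which the jaws open and shut (so a half turn about z gives the same grasp; the last joint's range is limited). The gripper opens to 85 mm and grips with 20 to 120 N. Pads are 22 mm wide; open, the fingers measure 114 mm over their backs; the gripper's body (76 mm by 85 mm) begins 54 mm behind the grasp point. The pads swing forward as they close: fully open they stand 13 mm farther back than shut.
Start: joints at [-1.337, 0.264, 1.604, -0, 1.274, -0.037], TCP at [0.181, -0.65, 0.192] pointing down, gripper open.
Joint ranges: [-2.63, 2.63], [-0.94, 2.18], [0.31, 2.57], [-1.31, 4.45], [0, 2.66], [-2.55, 2.55]. Speed limits (rad/s): [2.57, 2.57, 3.14, 3.14, 3.14, 3.14].

### API

Orientations are given as [roll, pitch, yaw] about the fixed x, y, z axes, in that order (R = Rz(yaw) Ry(pitch) Rx(roll)).
In Python, from plant import get_state, get_image, camera_model, close_job, masks_of gives the robot as it stands. The module is installed in compiled form; this text tells all that it offers.
- The arm moves only by the tool move_arm, never from a script. Its argument "steps" is a list of rows, each an object with "travel": the shift along the tool's x, y, z each as a share of 1000 mm, from -1 to 1, a list of three; "rot": the turn, a rotation vector about the tool's x, y, z each as a share of 180 degrees, from -1 to 1, a list of three; "fingers": the opening, from 0 (shut) to 1 (fully open). A call has 1 to 20 rows; each row is the pose to reach, as a shift and turn from the pose commanded when the call began, along the tool's axes at that moment, turning the shorter way round; what a row does not reach only later rows make up. A row lasts 1/8 s, in which the tool goes at most 62.5 mm and 10.7 degrees, less where a joint would pass 70% of its speed; a pose out of reach is approached as far as the arm can. A call with a number of a shift or a turn outside -1 to 1 is refused whole. A call with a gripper value outside its range is refused whole. The fingers move at their own pace and stop on an object; "force" is the grip in N (left out, the last holds). Time passes only in rows, so rows that repeat a pose let the fingers close. It gives the time, the measured TCP pose, the force and the opening at its end, in the units of the state.
- get_state(): the state, without advancing time (a new reading comes with each control period).
- get_image(name): name is "side" or "top"; returns the picture (400x640x3 uint8, red, green, blue); there is no depth.
- camera_model(name): a dict with "intrinsics" (3x3 intrinsics, pixels), "D" ([k1, k2, p1, p2, k3] as OpenCV has them; the pictures are not rectified), "R" (3x3) and "t" (3): a world point X has camera coordinates R X + t. Camera axes: x right, y down, z forward; pixel columns grow to the right and rows downward; lengths in m; the calibration is good to about 2 mm. A picture is of the moment at which its call begins. camera_model takes no time and is no camera call.
- close_job(): hands the job in, once; it reports no verdict.
Trained networks look in the newest picture that a camera, given by its name, has taken for a name from the list of things; names that differ only in an ending like _2 or _b are one class to them, and where a whole thing is asked for, a point or a joint stands for the part that bears it (a point fixed in the world has none). Each returns a list of dicts, best first, with "conf" (0 to 1); they miss things now and then, are a little off and sometimes report something else, mostly with a low value. They report only what shows in the picture. A call takes as long as a camera call.
- masks_of(label, camera): "region" (400x640 bool, what is visible of it) and "point" ([row, column] in pixels, amid what is visible of it).
The state is a dict: "time_s": time; "joint_pos": joint angles; "qd": joint speeds; "joint_efforts": joint torques, N m; "eef_pos": TCP position; "tool_rot": TCP orientation; "ft_force": force on the tool from outside, world axes, zero at the start; "ft_torque": the same for the moment, N m; "grip_width": opening from 0.0 (shut) to 1.0 (fully open).
Only numpy, scipy, OpenCV 4.12 (cv2) and the standard library are available. Lean on these libraries where they do the work, as an engineer would, in place of code of your own. Each camera call takes 0.05 s, during which the arm holds its last target.

### The job

Take the taller of the two turned wooden columns from the rack and stand it upright in the round socket of the setting jig, fully home on its shoulder, and let go of it. Then take the jig's big sprung tweezers by their ribbed grip plates and squeeze them until the gap between the two tips matches the gap between the two dark lines on the white bar under the tips (28 mm), so that they guard the column from both sides without touching it. Finish while still holding the tweezers steady at that gap: do not let go at the end, and leave the shorter column, the jar, the weight and the brush where they are.

Things in the scene. Friction and masses are not known exactly. Their poses are not given: they have to be found in the camera images.
- column_mid (a point): Centre (half-way up, on the axis) of the taller turned wooden column, loose, 150 mm long, z up along it, 25 to 50 g. The plain shaft, 14 mm in diameter, runs from 55 mm below this point to 65 mm above it. It starts upright in one of the rack's bores, shoulder on the rack's top. Grip the upper half of the shaft: the fingers then stay above the tweezers.
- short_mid (a point): Centre (half-way up) of the shorter column, 95 mm long, otherwise of the same shape, standing in the rack's other bore. Leave it there.
- rack: Plywood rack block, fixed, 60 mm (x) by 150 mm (y) by 24 mm high, origin at the centre of its underside. Two through bores, 17 mm in diameter, on its y axis at y = +45 and -45 mm; which column stands in which varies. Grip a column with the fingers closing along the rack's x axis.
- jig: Setting jig, fixed: a dark steel plate 290 mm (x) by 100 mm (y) by 10 mm thick, origin at the centre of its underside. Its x axis runs along the tweezers from their clamped heel (an aluminium block, 54 mm high, at x = -122 mm) to their tips, y to the left of that, z up. The tweezers' blades lie between 36 and 48 mm above the work surface.
- socket (a point): Centre of the mouth of the jig's socket, on top of a small wooden boss (34 by 44 mm), 26 mm above the work surface, between the tweezers' blades near the tips. Bore 17 mm in diameter, 16 mm deep, chamfered. A fully home column has its shoulder on the boss and its centre 61 mm above this point. Axes as the jig's. 64 mm are free between the open blades here.
- squeeze (a point): Fixed point on the jig's centre line, half-way between the tweezers' ribbed grip plates at their mid height (42 mm above the work surface), 100 mm behind the socket. Plates: 44 mm long (x), 14 mm high, 52 mm over their outer faces when open, 31 mm at the marked gap, then about 4 N each. Squeeze from above, fingers outside, closing along the jig's y, centred here: each blade swings by itself.
- tip_left (a point): Inner face of the left (+y of the jig) blade at its very tip, mid height. Tip gap = distance between tip_left and tip_right: 71 mm when open; 1 mm of squeeze over the grip plates closes it by 2 mm. The blades spring open when let go.
- tip_right (a point): Inner face of the right (-y of the jig) blade at its very tip, at mid height.
- mark_left (a point): Middle of the left dark line (4 mm wide, running along the jig's x) on top of the white bar that crosses the jig 2 mm below the tweezers' tips. The inner face of the left tip belongs over it.
- mark_right (a point): Middle of the right dark line, 28 mm from the left one. The inner face of the right tip belongs over it.
- blade_left (a joint): Angle of the left blade about its heel: 0 when open, grows as it is squeezed inwards, about 0.09 rad at the marked gap, at most 0.16.
- blade_right (a joint): The same for the right blade: 0 open, about 0.09 at the marked gap.
- column: The same taller column; origin at the centre of its foot. From the bottom: spigot 13 mm in diameter, 14 mm long, foot chamfered; shoulder ring 24 mm in diameter, 6 mm thick; shaft 14 mm in diameter, 120 mm long; capital 22 mm in diameter, 10 mm thick.
- short: The shorter column; origin at the centre of its foot. Bystander.
- jar: Small open glass jar, 66 mm in diameter, 75 mm high, origin at its underside. Bystander.
- weight: Steel paperweight with a knob, 44 mm in diameter, 58 mm high, origin at its underside. Bystander.
- brush: Brush, 200 mm long, lying flat, origin near the middle. Bystander.

How it is judged:
On the way, in this order (a step that is already met when the one before it is completed fails the run):
1. the taller column stands upright and fully home in the jig's socket, let go, with the tweezers still open (z of column_mid in the frame of socket between 0.057 and 0.0635 m and horizontal distance between column_mid and socket below 0.006 m and angle between column_mid's own z axis and vertical below 0.06 rad and contact force between the fingers and column below 0.05 N and distance between tip_left and tip_right above 0.06 m), for 0.3 s.
2. the fingers squeeze the tweezers to the marked gap (distance between tip_left and tip_right between 0.0238 and 0.0322 m and contact force between the fingers and blade_left above 0.5 N and contact force between the fingers and blade_right above 0.5 N), for 0.5 s.
At the end, for the whole second after the job is handed in: The taller column stands upright (within 0.06 rad), within 6 mm of the socket's axis and with its shoulder down on the boss (within 2.5 mm), not touched by the fingers or the tweezers, while the fingers still press both blades and the gap between the tips stays between 24 and 32 mm (all of step 2 and z of column_mid in the frame of socket between 0.057 and 0.0635 m and horizontal distance between column_mid and socket below 0.006 m and angle between column_mid's own z axis and vertical below 0.06 rad and contact force between each of the fingers, blade_left, blade_right and column below 0.05 N); the arm keeps its last pose, push and grip.
It fails at once if the tweezers pinch or knock the column hard (over 3 N) (contact force between any of blade_left, blade_right and column above 3 N).
It fails at once if a bystander is moved by more than 20 mm (distance of any of short, jar, weight, brush from where it was at the start of the episode above 0.02 m).
It also fails if it takes over 54 s, if anything falls off the work surface, if the arm or the gripper's body presses on something with over 40 N, if the wrist force passes 120 N, or if a joint passes its speed limit or range.

## Working session

There is one attempt and no reset: what is moved stays moved. The work goes in short steps, Python scripts to look and compute and a tool call to move; the robot and the scene stay as the last step left them, time stands still between calls to the robot, and variables do not carry over. Pictures are saved under pics/ and viewed, and the job is handed in when it is done.

Besides the shell and the picture viewer there is one more tool, called after ">>>" as name(argument=value, ...) on one line, values as JSON. move_arm: Moves the arm, as the interface text tells. Its arguments: {"type":"object","properties":{"steps":{"type":"array"},"force":{"type":"number"}},"required":["steps"]}

```bash
mkdir -p pics; cat > h.py <<'E'
import numpy as np, cv2
from plant import *
def save(cam,name):
    im=get_image(cam); cv2.imwrite('pics/'+name,im[:,:,::-1]); return im
E
python3 - <<'E'
from h import *
s=get_state(); print(s)
save('side','s0.png'); save('top','t0.png')
for c in('side','top'):
    m=camera_model(c); print(c,m)
for c in('side','top'):
    for l in['column','short','rack','jig','tip_left','tip_right','mark_left','mark_right','socket','squeeze','jar','weight','brush','column_mid']:
        print(c,l,[(round(d['conf'],2),[int(v) for v in d['point']],int(d['region'].sum())) for d in masks_of(l,c)][:3])
E
```

```text
{'time_s': 0.0, 'joint_pos': array([-1.33689364e+00,  2.64734095e-01,  1.60536226e+00, -2.54931750e-05,
        1.27364482e+00, -3.68878975e-02]), 'qd': array([-2.70561749e-05, -5.58773971e-05, -7.07257544e-05,  3.36916480e-04,
       -8.96078163e-04,  7.24757477e-04]), 'joint_efforts': array([-2.05339951e-03, -5.15117562e+01, -3.67307925e+01, -3.63707804e-04,
        1.27121567e-02,  7.88904941e-07]), 'eef_pos': array([ 0.18037164, -0.64963422,  0.19048126]), 'tool_rot': array([-3.13944470e+00, -5.48930804e-05,  2.70798019e-01]), 'ft_force': array([-0.80258934, -0.01029653, -0.22192631]), 'ft_torque': array([ 0.00411518, -0.03613765,  0.05161245]), 'grip_width': 1.0024915434296349}
side {'intrinsics': array([[380.75868266,   0.        , 323.80418736],
       [  0.        , 380.75868266, 196.41334066],
       [  0.        ,   0.        ,   1.        ]]), 'D': array([-0.0448789,  0.       ,  0.       ,  0.       ,  0.       ]), 'R': array([[-0.9398229 , -0.34151511,  0.0100168 ],
       [-0.1851456 ,  0.48442825, -0.85501484],
       [ 0.28714807, -0.8054171 , -0.51850678]]), 't': arr
[... 997 characters left out ...]
)]
side weight [(0.74, [322, 196], 712)]
side brush [(0.87, [168, 375], 462)]
side column_mid [(0.58, [263, 336], 551)]
top column [(0.65, [250, 226], 171)]
top short [(0.58, [228, 399], 158)]
top rack [(0.83, [248, 254], 1314)]
top jig [(0.61, [234, 386], 4448)]
top tip_left [(0.7, [236, 384], 154)]
top tip_right [(0.55, [235, 400], 105)]
top mark_left [(0.91, [235, 386], 4529), (0.69, [163, 167], 294)]
top mark_right [(0.77, [236, 389], 4521)]
top socket [(0.81, [237, 388], 4527)]
top squeeze [(0.81, [233, 384], 4563)]
top jar [(0.87, [123, 293], 647), (0.47, [237, 387], 4484)]
top weight [(0.89, [162, 166], 313)]
top brush [(0.91, [217, 470], 992)]
top column_mid [(0.55, [251, 229], 187)]
```

```bash
python3 - <<'E'
import cv2
for n,(r0,r1,c0,c1) in {'s0':(110,340,170,470),'t0':(90,300,150,500)}.items():
    im=cv2.imread(f'pics/{n}.png')[r0:r1,c0:c1]
    s=min(800/im.shape[1],600/im.shape[0]); print(n,s)
    cv2.imwrite(f'pics/{n}z.png',cv2.resize(im,None,fx=s,fy=s,interpolation=cv2.INTER_CUBIC))
E
```

```text
s0 2.608695652173913
t0 2.2857142857142856
```

View pics/s0.png

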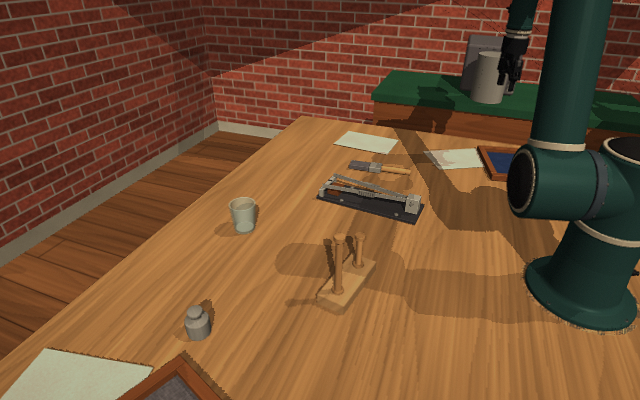

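View pics/s0z.png

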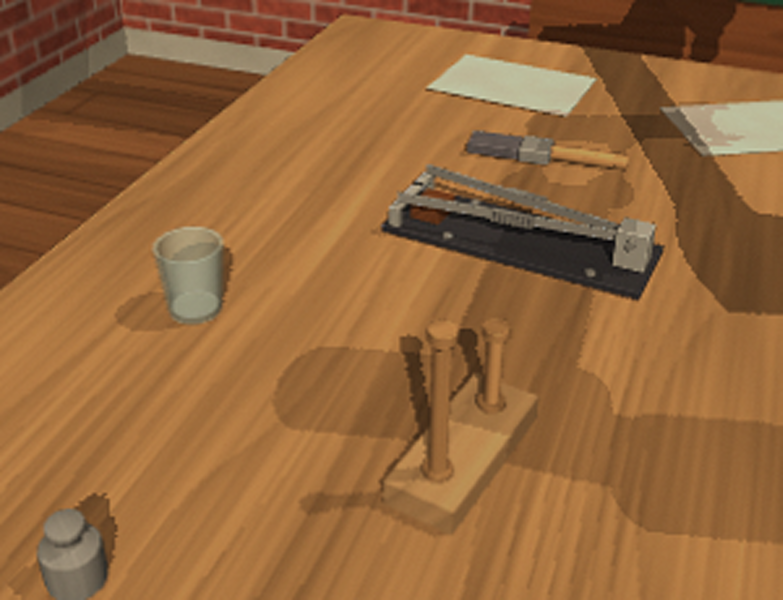

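View pics/t0z.png

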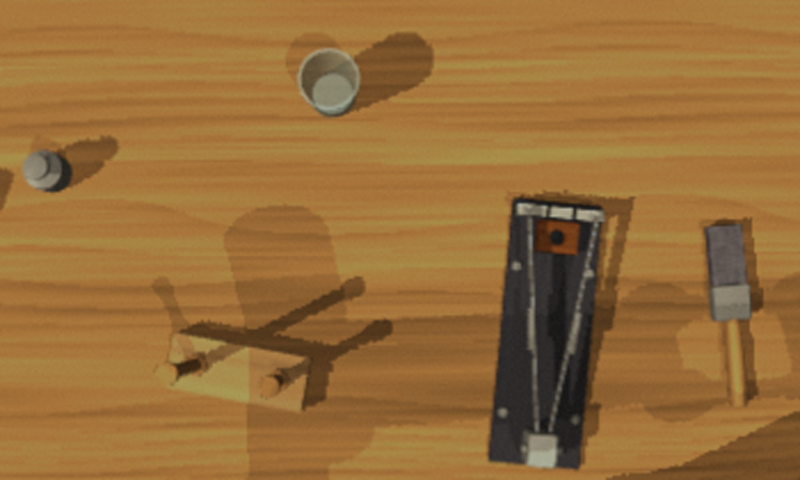

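```bash
cat >> h.py <<'E'
def crop(src,dst,r0,r1,c0,c1):
    im=cv2.imread('pics/'+src)[r0:r1,c0:c1]
    s=int(min(800/im.shape[1],600/im.shape[0]))
    im=cv2.resize(im,None,fx=s,fy=s,interpolation=cv2.INTER_NEAREST)
    for r in range((r0+9)//10*10,r1,10):
        cv2.line(im,(0,int((r-r0+.5)*s)),(6,int((r-r0+.5)*s)),(0,255,255),1); cv2.putText(im,str(r),(8,int((r-r0+.5)*s)+4),0,.35,(0,255,255),1)
    for c in range((c0+9)//10*10,c1,10):
        cv2.line(im,(int((c-c0+.5)*s),0),(int((c-c0+.5)*s),6),(0,255,255),1); cv2.putText(im,str(c),(int((c-c0+.5)*s)-8,16),0,.35,(0,255,255),1)
    cv2.imwrite('pics/'+dst,im)
E
python3 - <<'E'
from h import *
crop('t0.png','t0j.png',172,300,340,440)
crop('t0.png','t0r.png',220,280,210,310)
crop('s0.png','s0j.png',165,230,310,430)
crop('s0.png','s0r.png',225,315,310,385)
E
```

```text
(no output)
```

View pics/t0j.png

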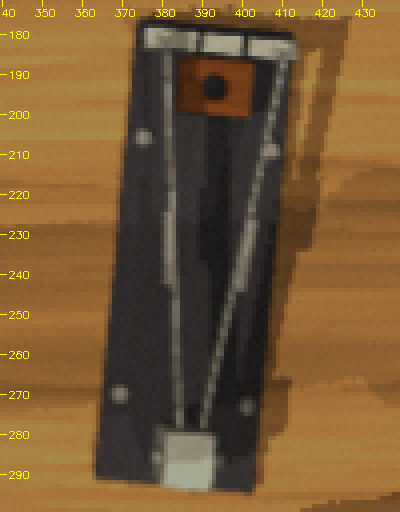

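View pics/t0r.png

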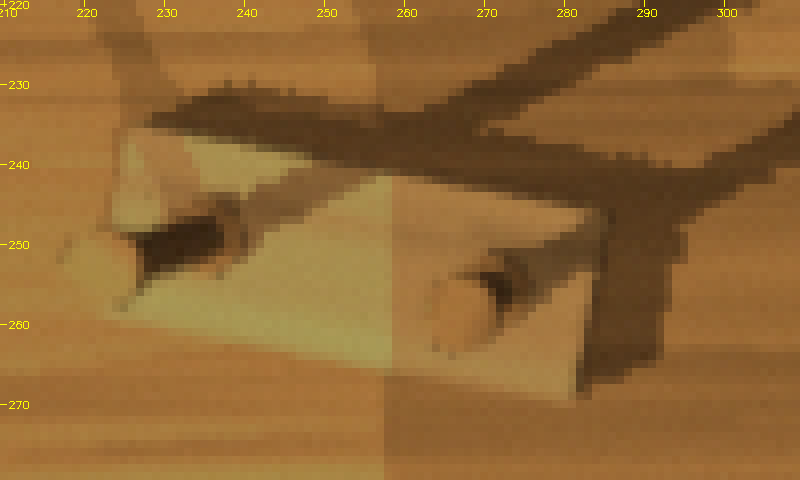

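View pics/s0j.png

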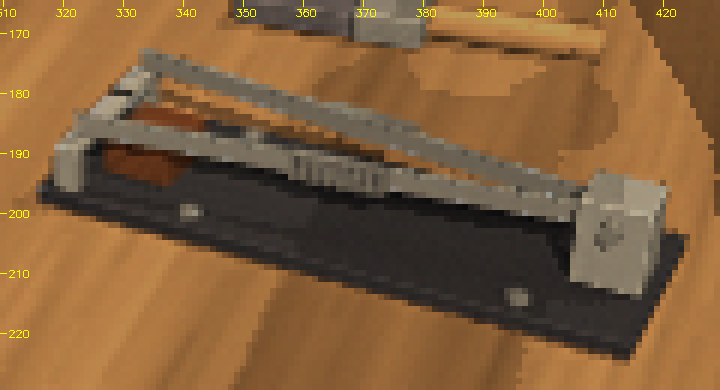

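View pics/s0r.png

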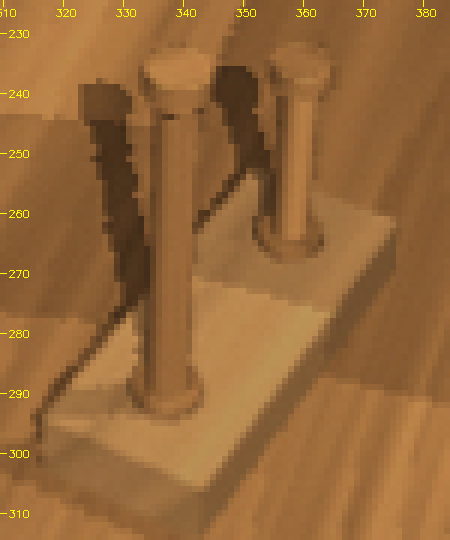

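```bash
cat >> h.py <<'E'
from scipy.optimize import least_squares
CM={c:camera_model(c) for c in('side','top')}
def proj(c,P):
    m=CM[c]; r,_=cv2.Rodrigues(m['R'])
    return cv2.projectPoints(np.asarray(P,float).reshape(-1,1,3),r,m['t'],m['intrinsics'],m['D'])[0].reshape(-1,2)
def toW(p,P):
    P=np.asarray(P,float); c,s=np.cos(p[2]),np.sin(p[2])
    return np.c_[p[0]+c*P[:,0]-s*P[:,1],p[1]+s*P[:,0]+c*P[:,1],P[:,2]]
def ray(c,uv,z):
    m=CM[c]; n=cv2.undistortPoints(np.array([[uv]],float),m['intrinsics'],m['D'])[0,0]
    d=m['R'].T@np.r_[n,1]; o=-m['R'].T@m['t']; return o+d*(z-o[2])/d[2]
E
cat > fit.py <<'E'
from h import *
# jig: (cam, local pt, (col,row), weights)
L=.145;W=.05
J=[('top',(-L,W,.010),(364,291.3)),('top',(-L,-W,.010),(403,294.3)),
   ('side',(L,W,.010),(317,196.5)),('side',(-L,W,.010),(414.5,221.8)),('side',(-L,-W,.010),(423.2,204))]
R=[('top',(.03,.075,.024),(225,236)),('top',(-.03,.075,.024),(223,259)),('top',(.03,-.075,.024),(285.3,245.5)),('top',(-.03,-.075,.024),(281.3,269.3)),
   ('side',(.03,.075,.024),(316.5,293.5)),('side',(-.03,.075,.024),(343,305)),('side',(-.03,-.075,.024),(375,261.5)),('side',(.03,-.075,.024),(351.5,253.5))]
def fit(o,x0,cams=('top','side')):
    o=[q for q in o if q[0] in cams]
    f=lambda p:np.concatenate([(proj(c,toW(p,[l]))[0]-u) for c,l,u in o])
    r=least_squares(f,x0,loss='soft_l1'); return r.x,r.fun.reshape(-1,2).round(1)
if __name__=='__main__':
  for n,o,x0 in(('jig',J,(.48,-.15,0)),('rack',R,(.46,.15,0))):
    for cams in(('top','side'),('top',),('side',)):
        p,e=fit(o,x0,cams); print(n,cams,p.round(4),e.tolist())
  m=lambda a:[round(v,4) for v in a]
  print('socket hole top',m(ray('top',(393,193.2),.026)),'markmid',m(ray('top',(395,182.1),.034)))
  print('capital tall top',m(ray('top',(222,252),.024+.136)),'side',m(ray('side',(338.5,237),.16)))
  print('short top',m(ray('top',(268,258.5),.024+.081)),'side',m(ray('side',(360,236),.105)))
E
python3 fit.py
```

```text
jig ('top', 'side') [ 0.5041 -0.1822 -0.0981] [[-0.5, -0.1], [0.3, 0.3], [-1.9, -0.5], [0.4, 0.1], [0.5, -0.6]]
jig ('top',) [ 0.5044 -0.1813 -0.0897] [[-0.4, -0.0], [0.4, 0.0]]
jig ('side',) [ 0.5036 -0.1819 -0.1049] [[-1.8, -0.6], [0.3, 0.3], [0.6, -0.3]]
rack ('top', 'side') [ 0.4651  0.153  -0.1814] [[0.8, -1.3], [-1.5, -0.3], [0.3, -0.2], [-0.0, 0.1], [0.1, 0.6], [0.6, 1.0], [0.6, -0.3], [-0.3, -1.4]]
rack ('top',) [ 0.464   0.1531 -0.1657] [[0.6, -0.4], [-1.4, 0.6], [0.1, -0.3], [0.2, 0.1]]
rack ('side',) [ 0.4656  0.1527 -0.191 ] [[-0.3, 0.2], [-0.0, 0.7], [0.7, -0.3], [-0.2, -1.5]]
socket hole top [np.float64(0.6073), np.float64(-0.1928), np.float64(0.026)] markmid [np.float64(0.6341), np.float64(-0.1968), np.float64(0.034)]
capital tall top [np.float64(0.4752), np.float64(0.1987), np.float64(0.16)] side [np.float64(0.4736), np.float64(0.2018), np.float64(0.16)]
short top [np.float64(0.4561), np.float64(0.1072), np.float64(0.105)] side [np.float64(0.4545), np.float64(0.1139), np.float64(0.105)]
```

```bash
cat > ov.py <<'E'
from h import *
def box(x0,x1,y0,y1,z0,z1):
    c=[(x,y,z) for x in(x0,x1) for y in(y0,y1) for z in(z0,z1)]
    return [(c[i],c[j]) for i in range(8) for j in range(i) if sum(a!=b for a,b in zip(c[i],c[j]))==1]
def circ(x,y,z,r):
    a=np.linspace(0,2*np.pi,25); q=[(x+r*np.cos(t),y+r*np.sin(t),z) for t in a]; return list(zip(q[:-1],q[1:]))
def overlay(src,cam,dst,win,items):
    r0,r1,c0,c1=win; im=cv2.imread('pics/'+src)[r0:r1,c0:c1]; s=int(min(800/im.shape[1],600/im.shape[0]))
    im=cv2.resize(im,None,fx=s,fy=s,interpolation=cv2.INTER_NEAREST)
    for p,segs,col in items:
        for a,b in segs:
            q=proj(cam,toW(p,[a,b])); q=((q-[c0,r0]+.5)*s*8).round().astype(int)
            cv2.line(im,tuple(map(int,q[0])),tuple(map(int,q[1])),col,1,cv2.LINE_AA,3)
    cv2.imwrite('pics/'+dst,im)
def jigsegs(sx=.104):
    return box(-.145,.145,-.05,.05,0,.01)+box(sx-.017,sx+.017,-.022,.022,.026,.026)+circ(sx,0,.026,.0085)+[((-.145,0,.054),(.145,0,.034))]+[((.12,.014,.034),(.145,.014,.034)),((.12,-.014,.034),(.145,-.014,.034))]
def racksegs(): return box(-.03,.03,-.075,.075,0,.024)+circ(0,.045,.16,.011)+circ(0,.045,.024,.012)+circ(0,-.045,.105,.011)
E
python3 - <<'E'
from ov import *
pj=(.5041,-.1822,-.100); pr=(.4651,.153,-.178)
it=[(pj,jigsegs(),(0,255,0)),(pr,racksegs(),(255,255,0))]
overlay('t0.png','top','o1.png',(172,300,340,440),it)
overlay('s0.png','side','o2.png',(165,230,310,430),it)
overlay('t0.png','top','o3.png',(220,280,210,310),it)
overlay('s0.png','side','o4.png',(225,315,310,385),it)
E
```

```text
(no output)
```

View pics/o1.png

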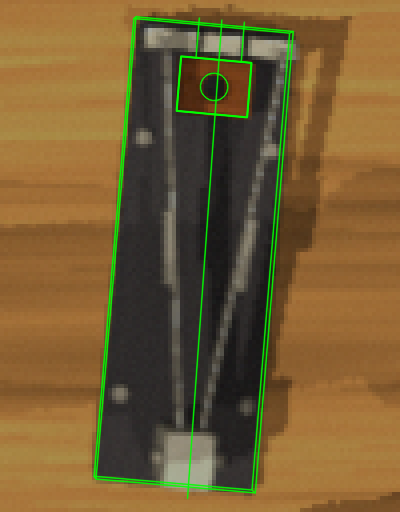

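View pics/o2.png

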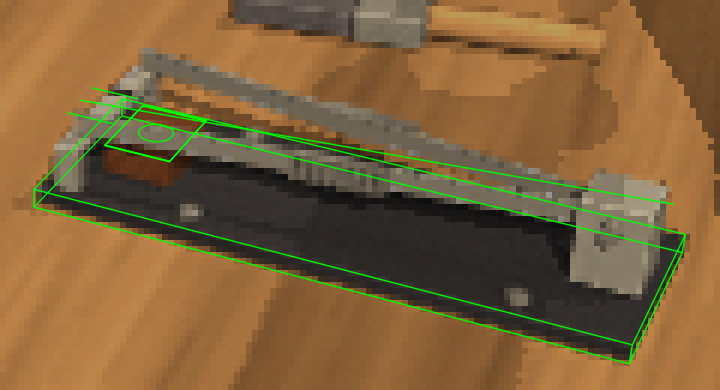

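View pics/o3.png

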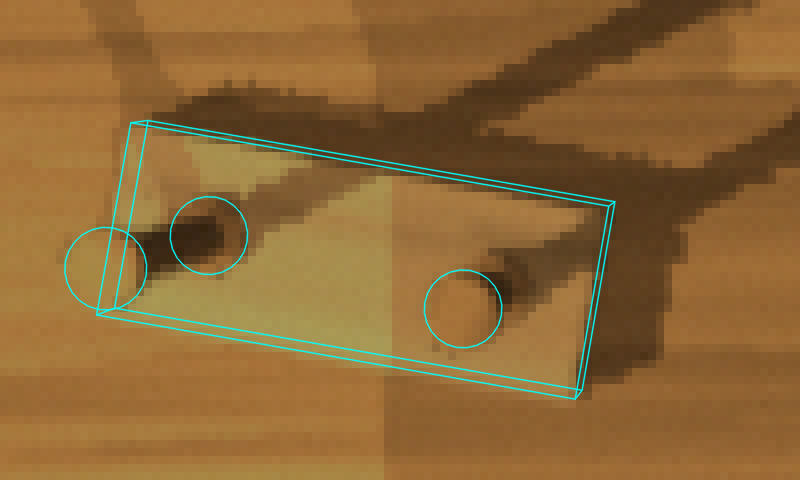

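View pics/o4.png

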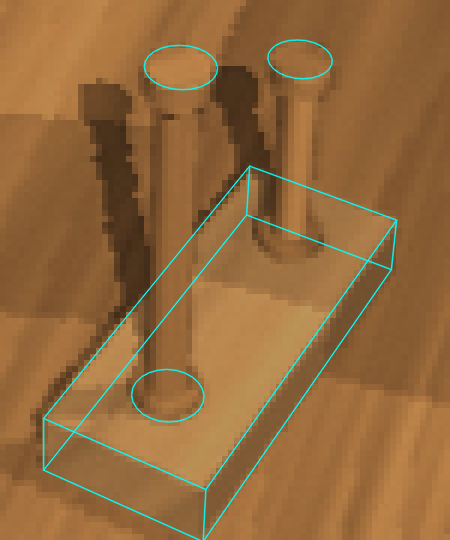

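```bash
cat >> h.py <<'E'
from scipy.spatial.transform import Rotation as Ro
def plan(*T,cmd=None):
    s=get_state(); R0=Ro.from_euler('xyz',s['tool_rot']); p0=s['eef_pos']
    if cmd is not None: p0=np.array(cmd[:3]); R0=Ro.from_euler('xyz',[np.pi,0,cmd[3]])
    print('t',s['time_s'],'p',s['eef_pos'].round(4),s['tool_rot'].round(4),'w',round(s['grip_width'],3),'f',s['ft_force'].round(2))
    for x,y,z,yaw in T:
        R=Ro.from_euler('xyz',[np.pi,0,yaw])
        print((x,y,z,yaw),'travel',R0.inv().apply(np.array([x,y,z])-p0).round(4).tolist(),'rot',((R0.inv()*R).as_rotvec()/np.pi).round(4).tolist())
E
python3 - <<'E'
from h import *
plan((.45,-.25,.28,.8),(.4735,.198,.26,1.393),(.4735,.198,.2,1.393))
E
```

```text
t 1.5 p [ 0.1805 -0.6504  0.1918] [-3.1416  0.      0.2707] w 0.996 f [-0.69 -0.2  -0.45]
(0.45, -0.25, 0.28, 0.8) travel [0.3667, -0.3138, -0.0882] rot [-0.0, 0.0, -0.1685]
(0.4735, 0.198, 0.26, 1.393) travel [0.5092, -0.7391, -0.0682] rot [-0.0, 0.0, -0.3572]
(0.4735, 0.198, 0.2, 1.393) travel [0.5092, -0.7391, -0.0082] rot [-0.0, 0.0, -0.3572]
```

>>> move_arm(steps=[{"travel": [0.366,-0.314,-0.088],"rot": [0,0,-0.168],"fingers": 1},{"travel": [0.366,-0.314,-0.088],"rot": [0,0,-0.168],"fingers": 1},{"travel": [0.366,-0.314,-0.088],"rot": [0,0,-0.168],"fingers": 1},{"travel": [0.366,-0.314,-0.088],"rot": [0,0,-0.168],"fingers": 1},{"travel": [0.366,-0.314,-0.088],"rot": [0,0,-0.168],"fingers": 1},{"travel": [0.366,-0.314,-0.088],"rot": [0,0,-0.168],"fingers": 1},{"travel": [0.366,-0.314,-0.088],"rot": [0,0,-0.168],"fingers": 1},{"travel": [0.366,-0.314,-0.088],"rot": [0,0,-0.168],"fingers": 1},{"travel": [0.509,-0.739,-0.068],"rot": [0,0,-0.357],"fingers": 1},{"travel": [0.509,-0.739,-0.068],"rot": [0,0,-0.357],"fingers": 1},{"travel": [0.509,-0.739,-0.068],"rot": [0,0,-0.357],"fingers": 1},{"travel": [0.509,-0.739,-0.068],"rot": [0,0,-0.357],"fingers": 1},{"travel": [0.509,-0.739,-0.068],"rot": [0,0,-0.357],"fingers": 1},{"travel": [0.509,-0.739,-0.068],"rot": [0,0,-0.357],"fingers": 1},{"travel": [0.509,-0.739,-0.068],"rot": [0,0,-0.357],"fingers": 1},{"travel": [0.509,-0.739,-0.068],"rot": [0,0,-0.357],"fingers": 1},{"travel": [0.509,-0.739,-0.068],"rot": [0,0,-0.357],"fingers": 1},{"travel": [0.509,-0.739,-0.068],"rot": [0,0,-0.357],"fingers": 1}])

```text
time_s: 3.75
eef_pos: [0.4735, 0.1964, 0.2599]
tool_rot: [3.141, 0.001, 1.391]
ft_force: [0.1, -0.1, 0.2]
grip_width: 0.997
```

```bash
python3 - <<'E'
from ov import *
plan((.4735,.198,.2,1.393),(.4735,.198,.101,1.393))
save('side','s1.png'); save('top','t1.png'); s=get_state(); p=s['eef_pos']
pr=(.4651,.153,-.178)
ax=lambda z:circ(0,.045,z,.007)
x=(p[0],p[1],0); it=[(x,circ(0,0,p[2],.007)+[((0,0,0),(0,0,p[2]))],(0,0,255)),(pr,racksegs(),(255,255,0))]
overlay('s1.png','side','o5.png',(150,320,260,420),it)
overlay('t1.png','top','o6.png',(190,290,160,320),it)
E
```

```text
t 3.75 p [0.4735 0.1964 0.2599] [3.1413e+00 7.0000e-04 1.3910e+00] w 0.997 f [ 0.07 -0.06  0.21]
(0.4735, 0.198, 0.2, 1.393) travel [0.0016, -0.0003, 0.0599] rot [0.0001, 0.0002, -0.0006]
(0.4735, 0.198, 0.101, 1.393) travel [0.0017, -0.0003, 0.1589] rot [0.0001, 0.0002, -0.0006]
```

View pics/o5.png

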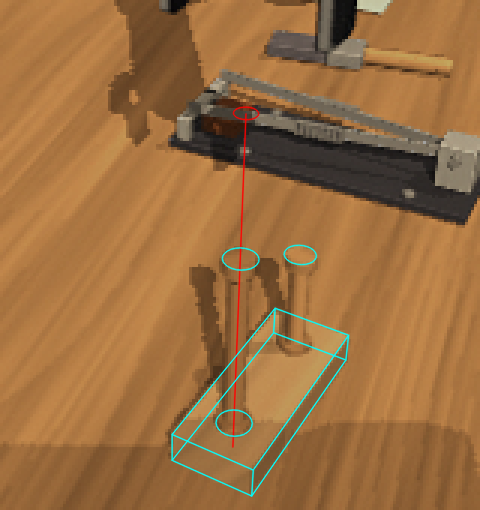

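View pics/o6.png

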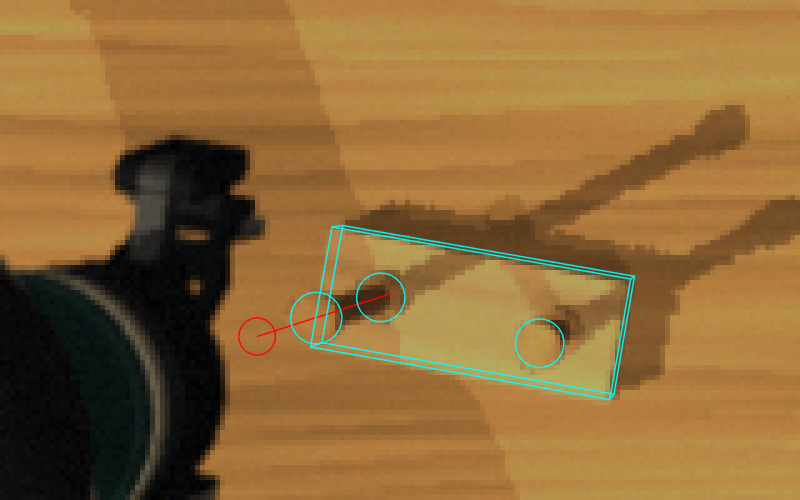

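View pics/s1.png

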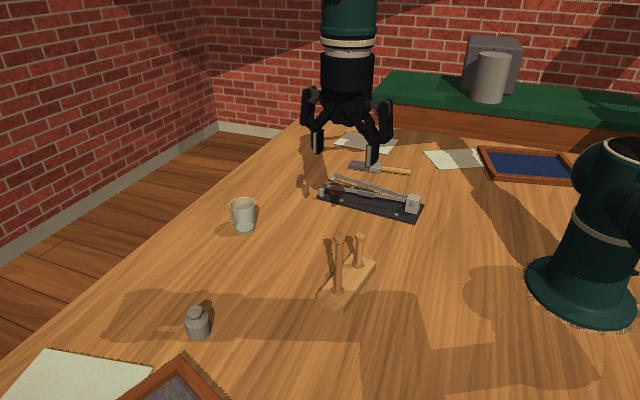

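View pics/t1.png

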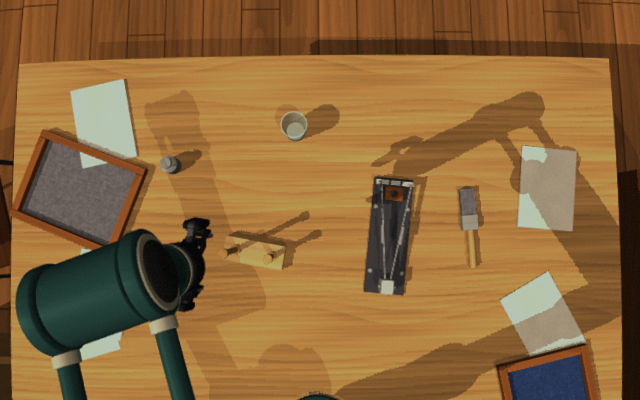

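```bash
python3 - <<'E'
from h import *
for c in('side','top'):
  print(c,proj(c,[(.515,.189,.273),(.432,.204,.273),(.4735,.1964,.26),(.515,.189,.33),(.4735,.1964,.333)]).round(0).tolist())
E
```

```text
side [[320.0, 174.0], [365.0, 187.0], [341.0, 187.0], [320.0, 143.0], [343.0, 147.0]]
top [[213.0, 235.0], [205.0, 280.0], [211.0, 257.0], [204.0, 236.0], [200.0, 260.0]]
```

```bash
python3 - <<'E'
from h import *
crop('s1.png','s1g.png',80,200,290,410)
E
```

```text
(no output)
```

View pics/s1g.png

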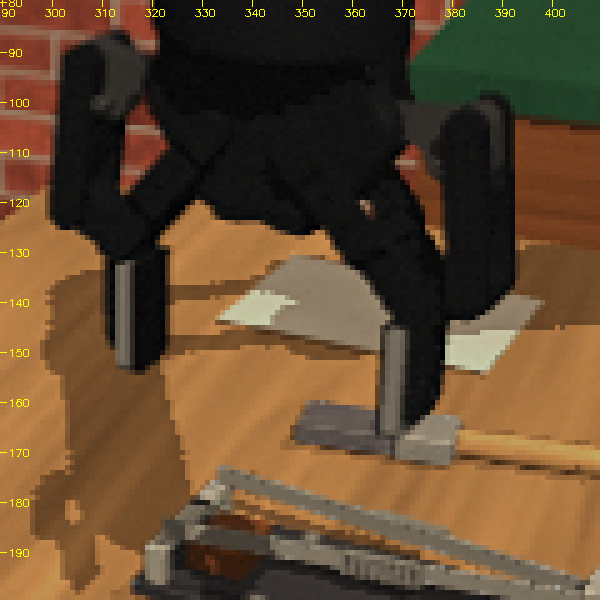

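```bash
python3 - <<'E'
from h import *
crop('t1.png','t1g.png',205,320,160,260)
crop('s0.png','s0g.png',0,110,460,570)
for c in('side',):
  print(c,proj(c,[(.1804,-.6496,.1918),(.1804,-.6496,.265)]).round(0).tolist())
p=np.array([.1804,-.6496,.205]);d=np.array([np.sin(.27),-np.cos(.27),0])
print(proj('side',[p+.05*d,p-.05*d]))
E
```

```text
side [[500.0, 104.0], [505.0, 82.0]]
[[496.11476153  95.47027409]
 [505.66370479 104.39243723]]
```

View pics/t1g.png

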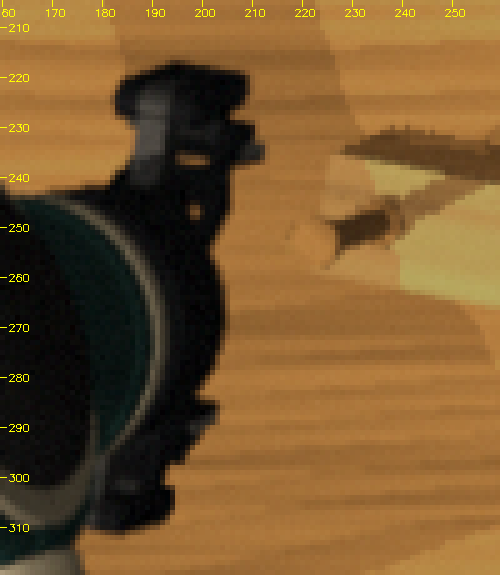

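View pics/s0g.png

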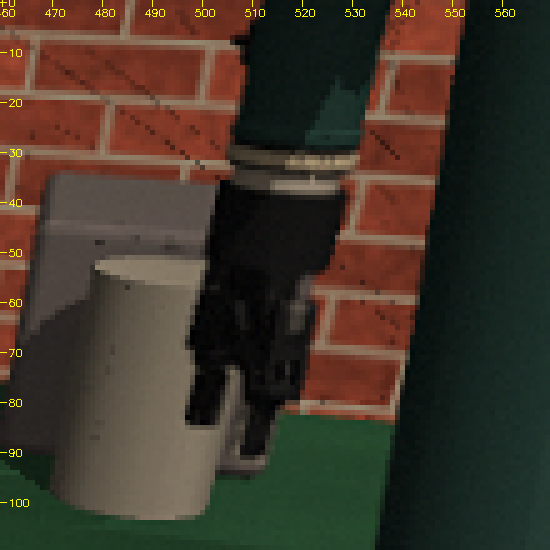

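```bash
python3 - <<'E'
from h import *
def tri(a,b):
    P=[];U=[]
    f=lambda X:np.r_[proj('side',[X])[0]-a,proj('top',[X])[0]-b]
    r=least_squares(f,[.5,.19,.3]); return r.x.round(4),r.fun.round(1)
print(tri((316,153),(209,232.5)))
print(tri((316,153),(207,232.5)))
print(tri((370.5,166),(200,288)))
s=get_state();print(s['joint_pos'],s['tool_rot'],s['eef_pos'])
E
```

```text
(array([0.5214, 0.1867, 0.3101]), array([ 0.6,  0. , -0.2, -0.6]))
(array([0.5209, 0.1897, 0.3115]), array([ 0.3,  0. , -0.1, -0.3]))
(array([0.4246, 0.2025, 0.3111]), array([ 0.9, -0. , -0.2, -1. ]))
[ 3.44587358e-01 -8.30672831e-02  1.85562564e+00 -4.04694789e-04
  1.36876862e+00  5.25347258e-01] [3.14116398e+00 2.09788429e-04 1.39011753e+00] [0.47359461 0.19626834 0.25999884]
```

>>> move_arm(steps=[{"travel": [0.0015,0,0],"rot": [0,0,0],"fingers": 0},{"travel": [0.0015,0,0],"rot": [0,0,0],"fingers": 0},{"travel": [0.0015,0,0],"rot": [0,0,0],"fingers": 0},{"travel": [0.0015,0,0],"rot": [0,0,0],"fingers": 0},{"travel": [0.0015,0,0],"rot": [0,0,0],"fingers": 0},{"travel": [0.0015,0,0],"rot": [0,0,0],"fingers": 0}])

```text
time_s: 4.6
eef_pos: [0.4736, 0.1994, 0.2598]
tool_rot: [-3.142, 0.0, 1.393]
ft_force: [-0.5, 0.7, -0.4]
grip_width: 0.002
```

```bash
python3 - <<'E'
from h import *
save('side','s2.png'); save('top','t2.png')
crop('s2.png','s2g.png',80,200,290,410);crop('t2.png','t2g.png',205,320,160,260)
s=get_state();print(s['eef_pos'],s['grip_width'],proj('side',[s['eef_pos']]),proj('top',[s['eef_pos']]))
E
```

```text
[0.473581   0.19938055 0.259773  ] 0.0004319361122694317 [[340.78550581 188.1070094 ]] [[209.21969473 256.70295021]]
```

View pics/s2g.png

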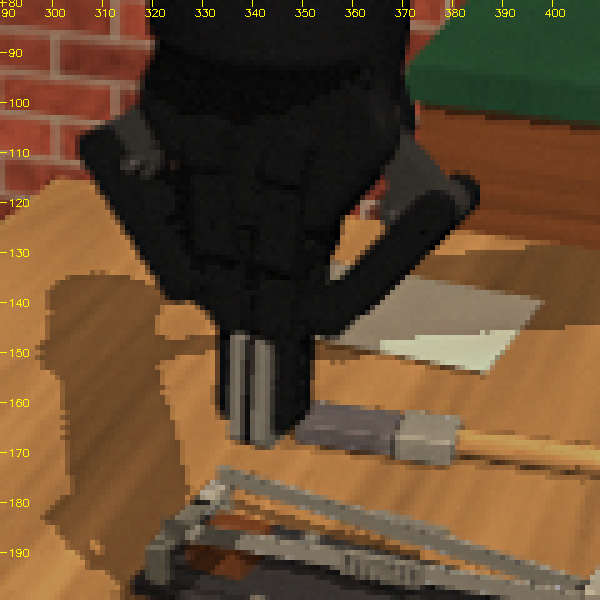

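View pics/t2g.png

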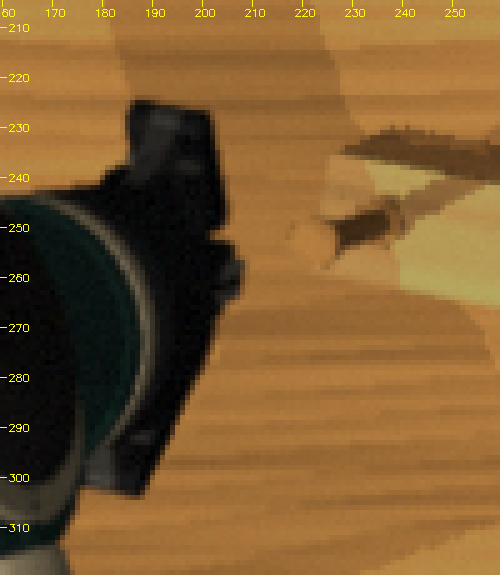

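```bash
python3 - <<'E'
from h import *
R=Ro.from_euler('xyz',[np.pi,0,.2708]); p=np.array([.181,-.65,.192])+R.apply([.509,-.739,-.068]); R2=R*Ro.from_rotvec([0,0,-.357*np.pi]); print(p,R2.as_euler('xyz'))
p=p+R2.apply([.0015,0,0]);print(p)
for i in range(4):
    save('side','tmp.png'); s=get_state(); print(s['eef_pos'].round(4))
E
```

```text
[0.47376637 0.19822748 0.26      ] [3.14159265e+00 2.22044605e-16 1.39234858e+00]
[0.47403262 0.19970366 0.26      ]
[0.4736 0.1994 0.2598]
[0.4736 0.1993 0.2598]
[0.4736 0.1993 0.2598]
[0.4736 0.1993 0.2598]
```

>>> move_arm(steps=[{"travel": [-0.0015,0,0],"rot": [0,0,0],"fingers": 1},{"travel": [-0.0015,0,0],"rot": [0,0,0],"fingers": 1},{"travel": [-0.0015,0,0],"rot": [0,0,0],"fingers": 1},{"travel": [-0.0015,0,0.03],"rot": [0,0,0],"fingers": 1},{"travel": [-0.0015,0,0.08],"rot": [0,0,0],"fingers": 1},{"travel": [-0.0015,0,0.12],"rot": [0,0,0],"fingers": 1},{"travel": [-0.0015,0,0.15],"rot": [0,0,0],"fingers": 1},{"travel": [-0.0015,0,0.16],"rot": [0,0,0],"fingers": 1},{"travel": [-0.0015,0,0.16],"rot": [0,0,0],"fingers": 1}])

```text
time_s: 6.02
eef_pos: [0.4732, 0.1978, 0.0997]
tool_rot: [-3.141, 0.0, 1.392]
ft_force: [0.5, 0.6, 0.8]
grip_width: 0.997
```

```bash
python3 - <<'E'
from h import *
save('side','s3.png')
crop('s3.png','s3g.png',170,320,270,420)
s=get_state();print(s['eef_pos'],s['grip_width'],s['ft_force'])
E
```

```text
[0.47411732 0.19812782 0.10075959] 0.9990751132238955 [0.26113229 0.18663341 0.57416413]
```

View pics/s3g.png

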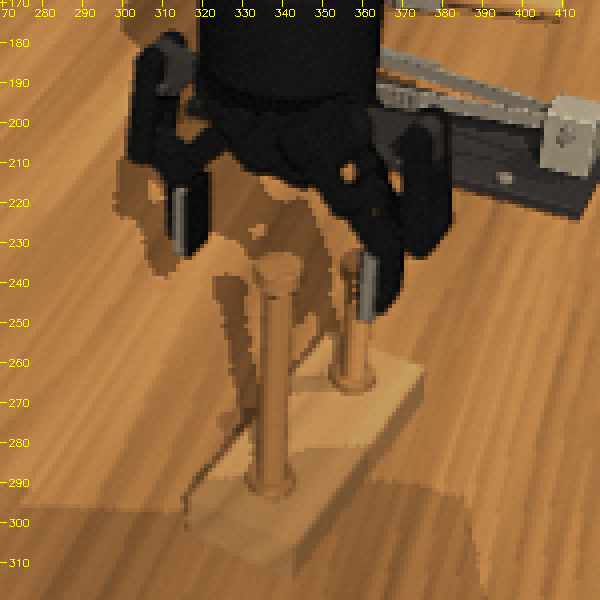

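>>> move_arm(steps=[{"travel": [0,0,0.02],"rot": [0,0,0],"fingers": 1},{"travel": [0,0,0.038],"rot": [0,0,0],"fingers": 1},{"travel": [0,0,0.038],"rot": [0,0,0],"fingers": 0.5},{"travel": [0,0,0.038],"rot": [0,0,0],"fingers": 0.3},{"travel": [0,0,0.038],"rot": [0,0,0],"fingers": 0.1},{"travel": [0,0,0.038],"rot": [0,0,0],"fingers": 0.1},{"travel": [0,0,0.038],"rot": [0,0,0],"fingers": 0.1},{"travel": [0,0,0.038],"rot": [0,0,0],"fingers": 0.1}], force=40)

```text
time_s: 7.08
eef_pos: [0.4739, 0.1981, 0.0625]
tool_rot: [3.141, -0.001, 1.392]
ft_force: [1.1, 0.4, 4.0]
grip_width: 0.148
```

```bash
python3 - <<'E'
from h import *
save('side','s4.png')
crop('s4.png','s4g.png',170,320,270,420)
s=get_state();print(s['eef_pos'],s['grip_width'],s['ft_force'])
E
```

```text
[0.4738883  0.19805581 0.0624721 ] 0.15219026169241706 [-0.18353024 -0.5395046   3.32549201]
```

View pics/s4g.png

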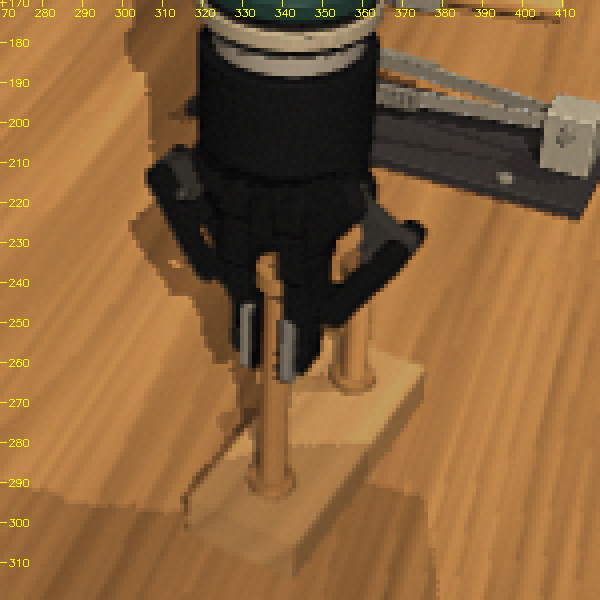

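>>> move_arm(steps=[{"travel": [0,0,-0.01],"rot": [0,0,0],"fingers": 0.1},{"travel": [0,0,-0.04],"rot": [0,0,0],"fingers": 0.1},{"travel": [0,0,-0.08],"rot": [0,0,0],"fingers": 0.1},{"travel": [0,0,-0.12],"rot": [0,0,0],"fingers": 0.1},{"travel": [0,0,-0.14],"rot": [0,0,0],"fingers": 0.1},{"travel": [0,0,-0.14],"rot": [0,0,0],"fingers": 0.1},{"travel": [0,0,-0.14],"rot": [0,0,0],"fingers": 0.1}])

```text
time_s: 8.0
eef_pos: [0.4725, 0.1975, 0.2006]
tool_rot: [-3.14, 0.001, 1.392]
ft_force: [0.4, -0.9, -0.8]
grip_width: 0.153
```

```bash
python3 - <<'E'
from h import *
save('side','s5.png');save('top','t5.png')
crop('s5.png','s5g.png',130,320,270,460)
plan((.53,-.02,.202,.6),(.6075,-.1927,.202,-.1))
E
```

```text
t 8.1 p [0.4721 0.1974 0.1999] [-3.1388e+00  1.7000e-03  1.3924e+00] w 0.155 f [ 0.4  -0.21 -0.82]
(0.53, -0.02, 0.202, 0.6) travel [-0.2036, 0.0955, -0.002] rot [-0.0006, 0.0009, 0.2522]
(0.6075, -0.1927, 0.202, -0.1) travel [-0.3599, 0.2025, -0.002] rot [-0.0003, 0.0011, 0.475]
```

View pics/s5g.png

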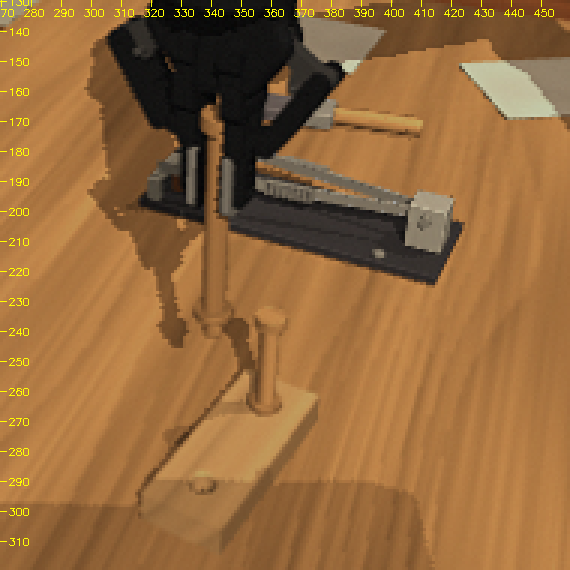

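```bash
python3 - <<'E'
from h import *
plan((.53,-.02,.202,.6),(.6075,-.1927,.202,-.1),(.6075,-.1927,.16,-.1),cmd=(.4738,.1982,.202,1.3923))
E
```

```text
t 8.1 p [0.4721 0.1974 0.1999] [-3.1388e+00  1.7000e-03  1.3924e+00] w 0.155 f [ 0.4  -0.21 -0.82]
(0.53, -0.02, 0.202, 0.6) travel [-0.2048, 0.094, 0.0] rot [0.0, -0.0, 0.2522]
(0.6075, -0.1927, 0.202, -0.1) travel [-0.361, 0.201, 0.0] rot [0.0, -0.0, 0.475]
(0.6075, -0.1927, 0.16, -0.1) travel [-0.361, 0.201, 0.042] rot [0.0, -0.0, 0.475]
```

>>> move_arm(steps=[{"travel": [-0.018,0.01,0],"rot": [0,0,0.03],"fingers": 0.1},{"travel": [-0.06,0.033,0],"rot": [0,0,0.08],"fingers": 0.1},{"travel": [-0.105,0.058,0],"rot": [0,0,0.135],"fingers": 0.1},{"travel": [-0.15,0.083,0],"rot": [0,0,0.19],"fingers": 0.1},{"travel": [-0.195,0.109,0],"rot": [0,0,0.245],"fingers": 0.1},{"travel": [-0.24,0.134,0],"rot": [0,0,0.3],"fingers": 0.1},{"travel": [-0.285,0.159,0],"rot": [0,0,0.355],"fingers": 0.1},{"travel": [-0.325,0.181,0],"rot": [0,0,0.41],"fingers": 0.1},{"travel": [-0.35,0.195,0],"rot": [0,0,0.455],"fingers": 0.1},{"travel": [-0.361,0.201,0.01],"rot": [0,0,0.475],"fingers": 0.1},{"travel": [-0.361,0.201,0.04],"rot": [0,0,0.475],"fingers": 0.1},{"travel": [-0.361,0.201,0.065],"rot": [0,0,0.475],"fingers": 0.1},{"travel": [-0.361,0.201,0.077],"rot": [0,0,0.475],"fingers": 0.1},{"travel": [-0.361,0.201,0.077],"rot": [0,0,0.475],"fingers": 0.1},{"travel": [-0.361,0.201,0.077],"rot": [0,0,0.475],"fingers": 0.1},{"travel": [-0.361,0.201,0.077],"rot": [0,0,0.475],"fingers": 0.1}])

```text
time_s: 10.1
eef_pos: [0.6081, -0.1934, 0.1263]
tool_rot: [3.141, -0.002, -0.1]
ft_force: [0.6, -0.1, -0.1]
grip_width: 0.152
```

```bash
python3 - <<'E'
from ov import *
save('side','s6.png');save('top','t6.png')
s=get_state();p=s['eef_pos'];print(p,s['tool_rot'],s['grip_width'],s['ft_force'])
pj=(.5041,-.1822,-.100)
f=p[2]-.052
x=(p[0],p[1],0); it=[(x,circ(0,0,f,.0065)+circ(0,0,f+.014,.012)+circ(0,0,f+.02,.012)+circ(0,0,f+.15,.011)+[((0,0,0.026),(0,0,f+.15))],(0,0,255)),(pj,jigsegs(),(0,255,0))]
overlay('s6.png','side','o7.png',(120,230,300,430),it)
overlay('t6.png','top','o8.png',(170,300,330,450),it)
crop('s6.png','s6g.png',120,230,300,430)
E
```

```text
[ 0.60780152 -0.1933347   0.12603751] [ 3.14107679e+00 -1.96587145e-03 -9.97784519e-02] 0.15254097662153965 [-0.05401949  0.09511489 -0.79864152]
```

View pics/o7.png

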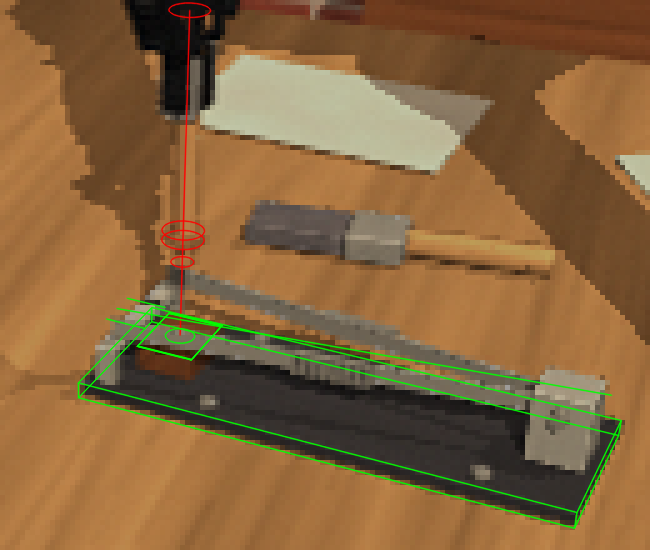

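View pics/o8.png

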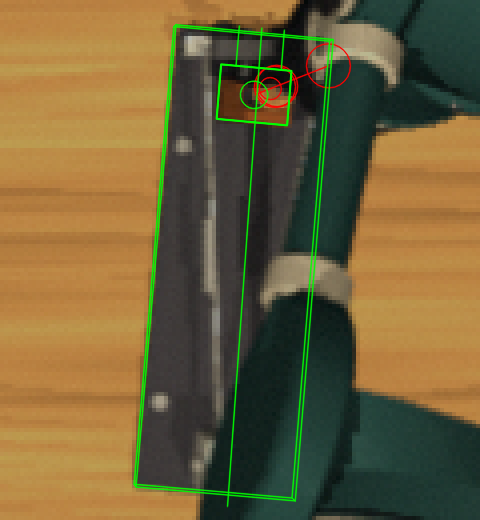

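View pics/s6g.png

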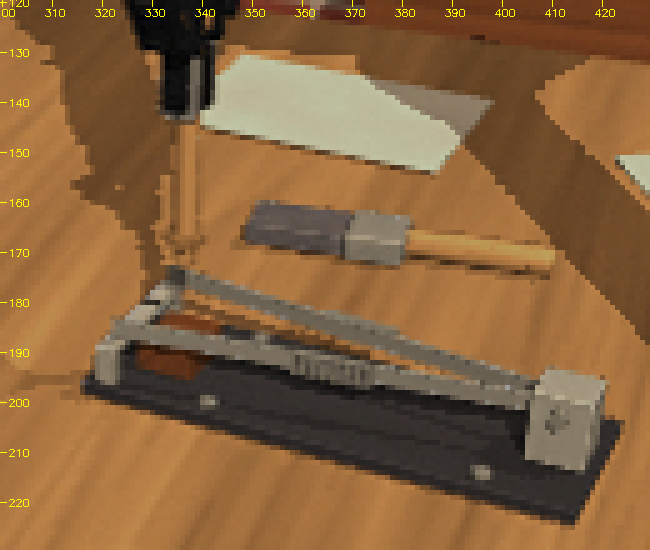

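>>> move_arm(steps=[{"travel": [0,0,0.02],"rot": [0,0,0],"fingers": 0.1},{"travel": [0,0,0.038],"rot": [0,0,0],"fingers": 0.1},{"travel": [0,0,0.044],"rot": [0,0,0],"fingers": 0.1},{"travel": [0,0,0.049],"rot": [0,0,0],"fingers": 0.1},{"travel": [0,0,0.052],"rot": [0,0,0],"fingers": 0.1},{"travel": [0,0,0.052],"rot": [0,0,0],"fingers": 0.1}])

```text
time_s: 10.95
eef_pos: [0.6097, -0.1933, 0.077]
tool_rot: [-3.142, -0.005, -0.1]
ft_force: [-2.8, 2.9, 15.8]
grip_width: 0.152
```

```bash
python3 - <<'E'
from ov import *
save('side','s7.png')
s=get_state();p=s['eef_pos'];print(p,s['tool_rot'],s['grip_width'],s['ft_force'],s['ft_torque'])
crop('s7.png','s7g.png',120,230,300,430)
E
```

```text
[ 0.6097053  -0.19325071  0.07698559] [ 3.14155002 -0.00512394 -0.10017722] 0.1492328617682352 [-2.24560089  2.85193549 16.23866658] [0.73632201 0.70074366 0.02260151]
```

View pics/s7g.png

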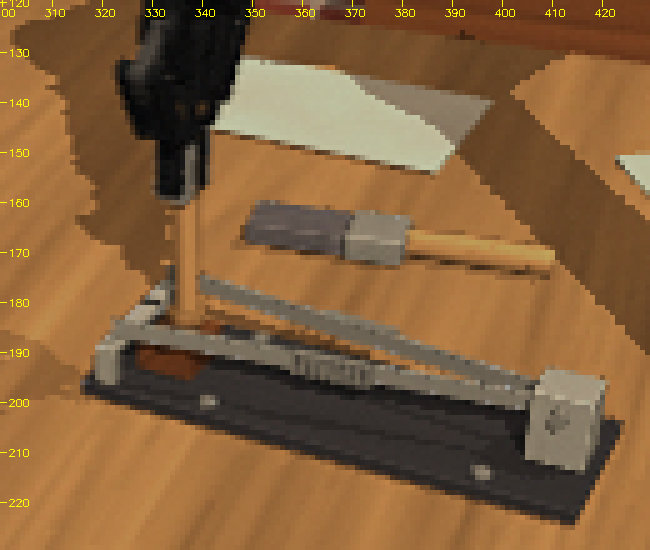

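>>> move_arm(steps=[{"travel": [-0.0016,-0.0013,-0.008],"rot": [0,0,0],"fingers": 0.1},{"travel": [-0.0016,-0.0013,-0.008],"rot": [0,0,0],"fingers": 0.1},{"travel": [-0.0016,-0.0013,-0.008],"rot": [0,0,0],"fingers": 0.1},{"travel": [-0.0016,-0.0013,-0.003],"rot": [0,0,0],"fingers": 0.1},{"travel": [-0.0016,-0.0013,0],"rot": [0,0,0],"fingers": 0.1},{"travel": [-0.0016,-0.0013,0],"rot": [0,0,0],"fingers": 0.1}])

```text
time_s: 11.75
eef_pos: [0.608, -0.1923, 0.077]
tool_rot: [3.141, -0.005, -0.1]
ft_force: [-1.7, 1.1, 18.7]
grip_width: 0.148
```

```bash
python3 - <<'E'
from ov import *
save('side','s8.png');save('top','t8.png')
s=get_state();p=s['eef_pos'];print(p,s['tool_rot'],s['grip_width'],s['ft_force'],s['ft_torque'])
crop('s8.png','s8g.png',140,200,310,390)
crop('t8.png','t8g.png',170,220,365,430)
f=.0245
x=(.608,-.1925,0); pj=(.5041,-.1822,-.1)
it=[(x,circ(0,0,f,.0065)+circ(0,0,f+.014,.012)+circ(0,0,f+.02,.012)+circ(0,0,f+.15,.011)+[((0,0,0.026),(0,0,f+.15))],(0,0,255)),(pj,jigsegs(),(0,255,0))]
overlay('s8.png','side','o9.png',(140,200,310,390),it[:1])
overlay('t8.png','top','o10.png',(170,220,365,430),it)
E
```

```text
[ 0.60801878 -0.19227061  0.07702669] [ 3.14085725 -0.00485294 -0.10008   ] 0.15074118220134108 [-2.93255973  1.06974074 18.20786716] [ 0.5379333   0.87805887 -0.04550824]
```

View pics/s8g.png

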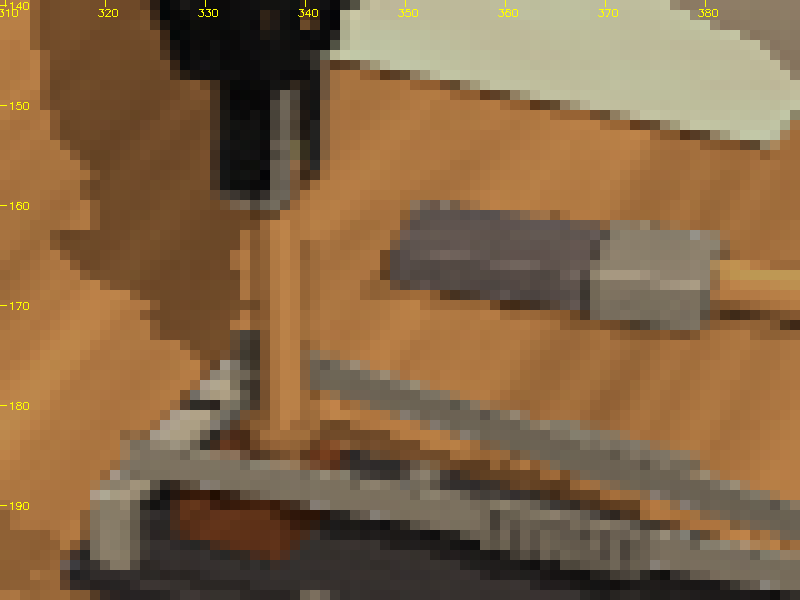

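View pics/t8g.png

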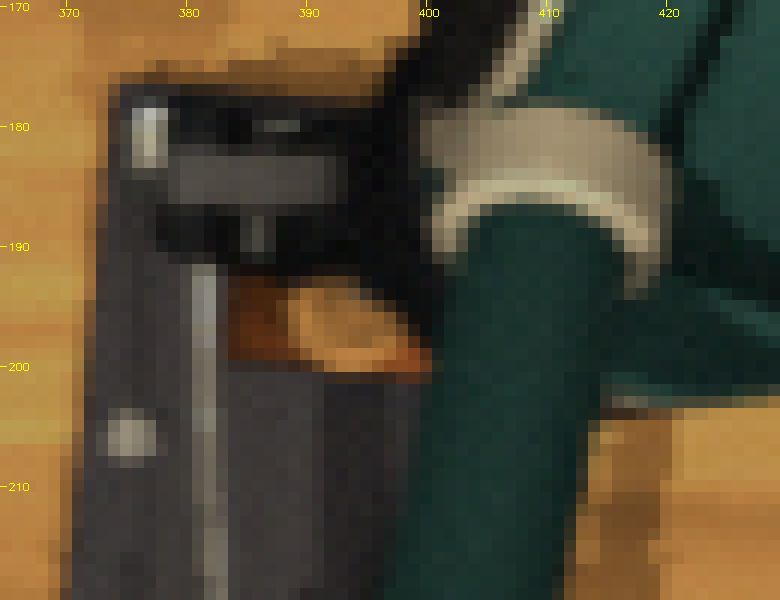

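View pics/o9.png

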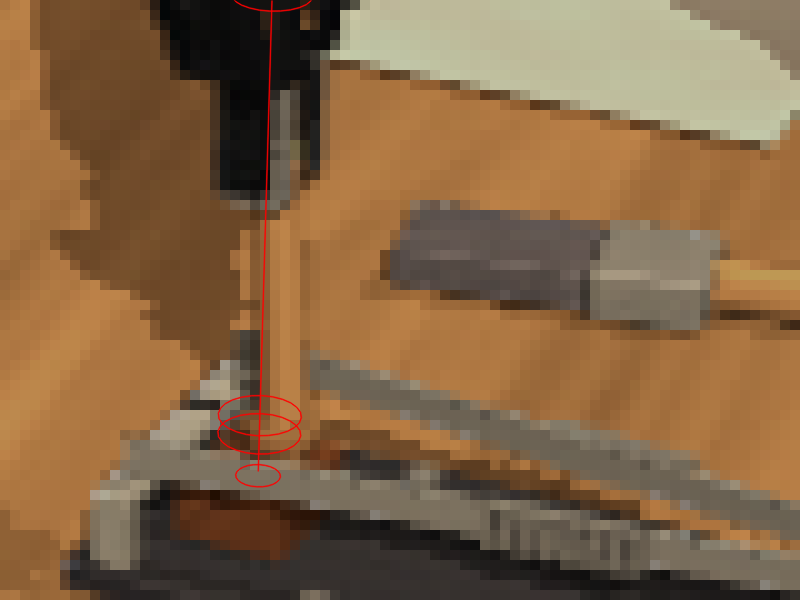

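View pics/o10.png

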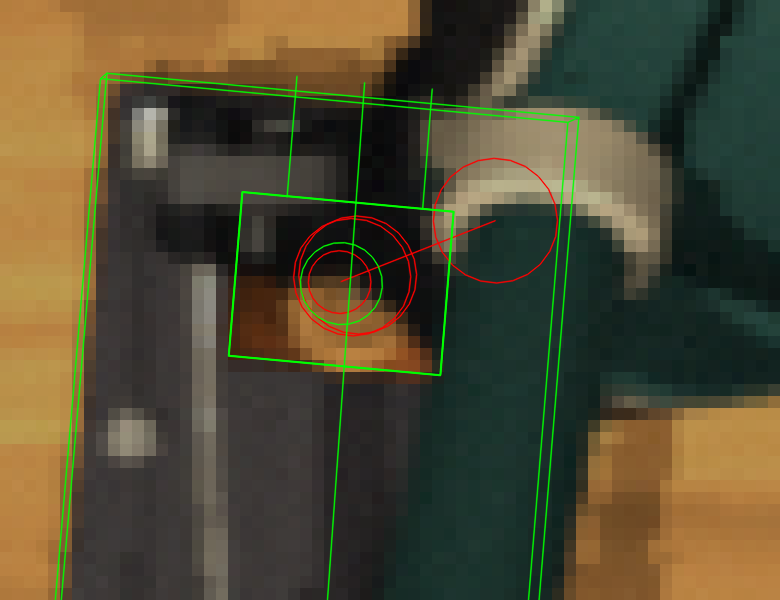

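>>> move_arm(steps=[{"travel": [0,0,-0.01],"rot": [0,0,0],"fingers": 0.1},{"travel": [0,0,-0.02],"rot": [0,0,0],"fingers": 0.1},{"travel": [0,0,-0.02],"rot": [0,0,0],"fingers": 0.1},{"travel": [0,0,-0.02],"rot": [0,0,0],"fingers": 0.1}])

```text
time_s: 12.35
eef_pos: [0.6052, -0.1915, 0.0921]
tool_rot: [-3.141, 0.001, -0.1]
ft_force: [-0.5, 0.1, 0.1]
grip_width: 0.153
```

```bash
python3 - <<'E'
from ov import *
save('side','s9.png');save('top','t9.png')
s=get_state();p=s['eef_pos'];print(p,s['tool_rot'],s['grip_width'],s['ft_force'],s['ft_torque'])
f=p[2]-.0525
x=(p[0],p[1],0); pj=(.5041,-.1822,-.1)
it=[(x,circ(0,0,f,.0065)+circ(0,0,f+.014,.012)+circ(0,0,f+.02,.012)+circ(0,0,f+.15,.011)+[((0,0,0.026),(0,0,f+.15))],(0,0,255)),(pj,jigsegs(),(0,255,0))]
crop('s9.png','s9g.png',130,190,310,390)
overlay('s9.png','side','o11.png',(130,190,310,390),it[:1])
overlay('t9.png','top','o12.png',(170,220,365,430),it)
crop('s6.png','s6h.png',120,180,310,390)
crop('t9.png','t9g.png',170,220,365,430)
E
```

```text
[ 0.60502164 -0.19147949  0.09192485] [-3.14125090e+00  1.37277301e-03 -9.99472367e-02] 0.14949917590595543 [ 0.17806932  0.22110675 -0.6391173 ] [ 0.02537499 -0.01288029  0.0177721 ]
```

View pics/s9g.png

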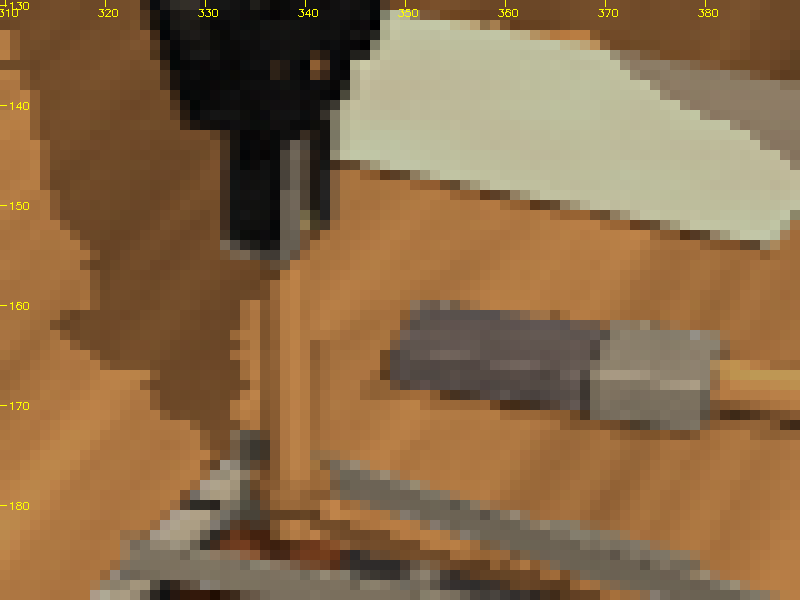

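View pics/o11.png

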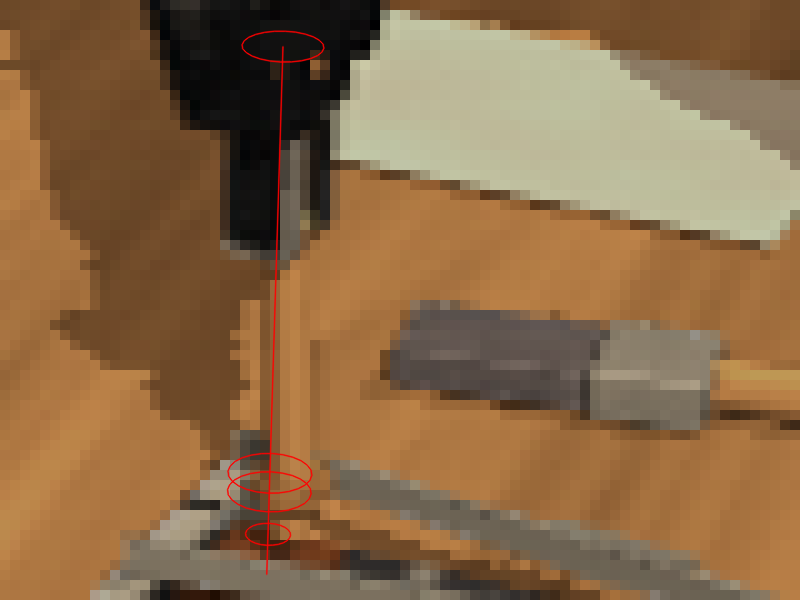

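View pics/o12.png

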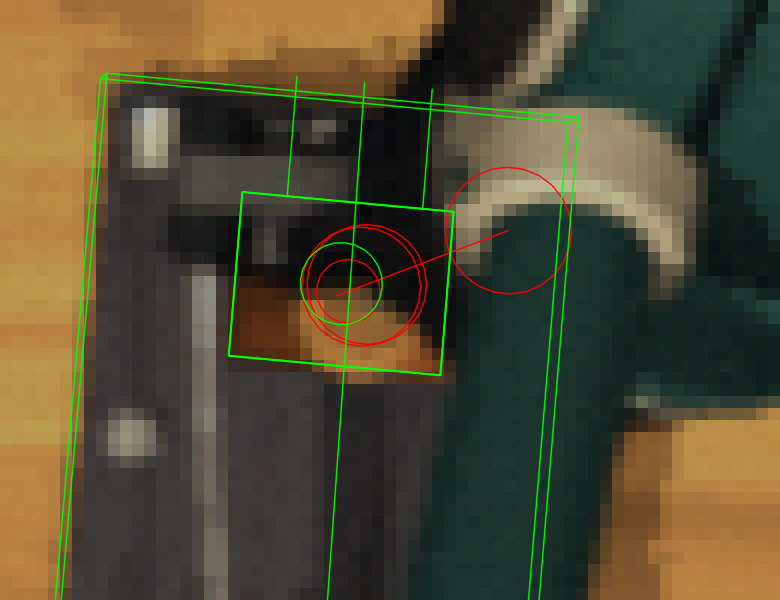

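View pics/s6h.png

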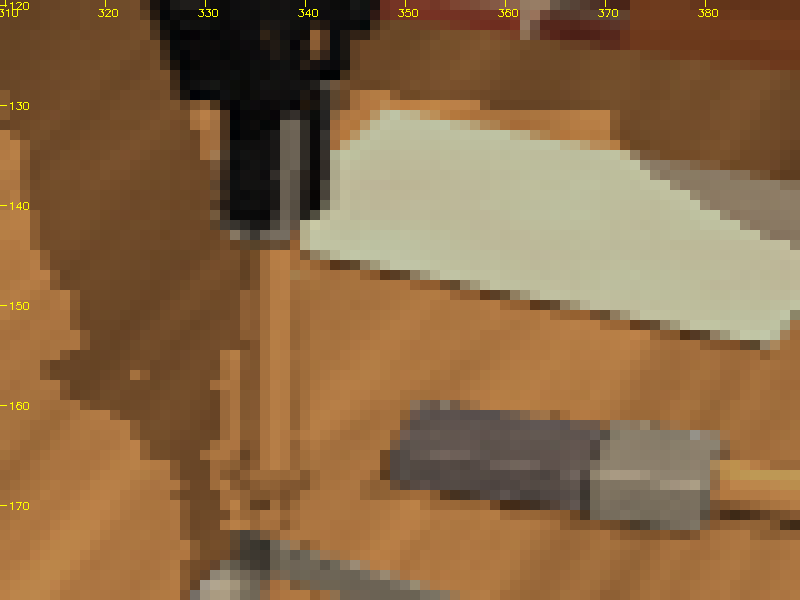

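View pics/t9g.png

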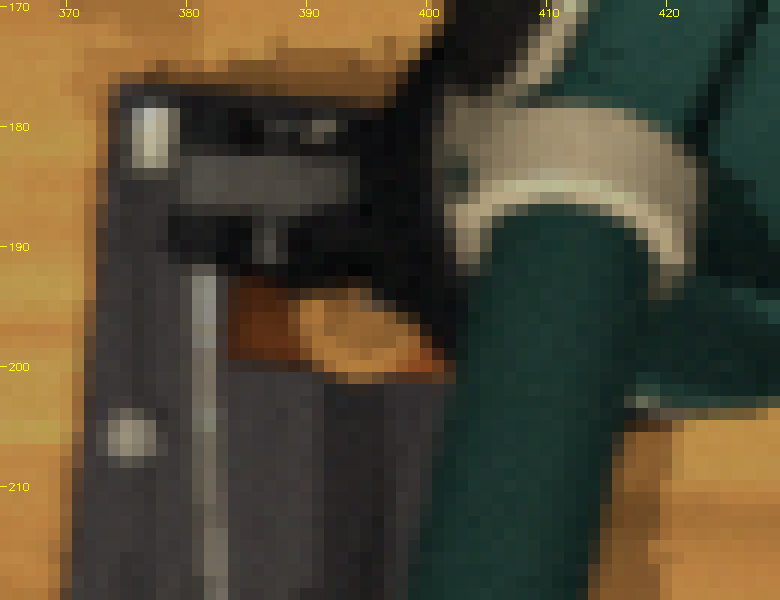

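```bash
python3 - <<'E'
from ov import *
pj=(.5041,-.1822,-.1)
p=(.6078,-.1933); f=.126-.0525
it=[((*p,0),circ(0,0,f,.0065)+circ(0,0,f+.014,.012)+circ(0,0,f+.02,.012)+circ(0,0,f+.15,.011)+[((0,0,0.026),(0,0,f+.15))],(0,0,255)),(pj,jigsegs(),(0,255,0))]
overlay('t6.png','top','o13.png',(170,220,365,430),it)
crop('t6.png','t6g.png',170,220,365,430)
overlay('s6.png','side','o14.png',(120,180,310,390),it[:1])
E
```

```text
(no output)
```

View pics/o13.png

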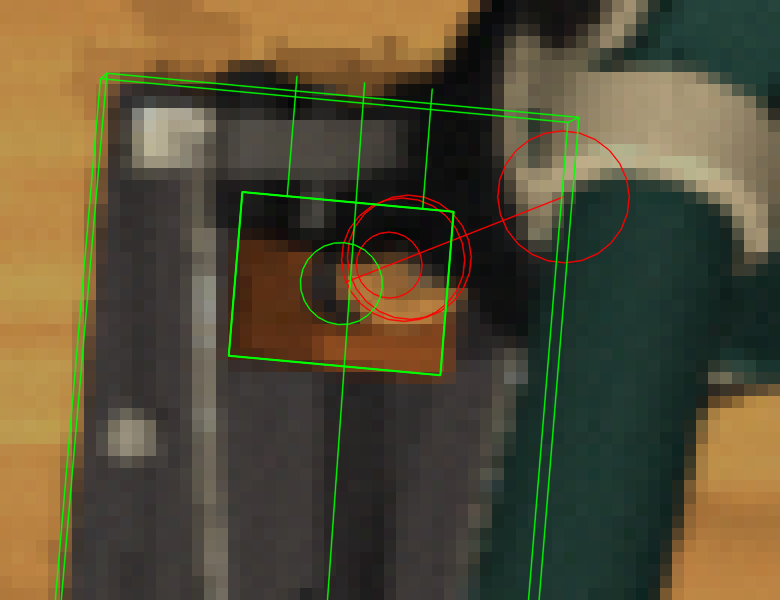

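View pics/t6g.png

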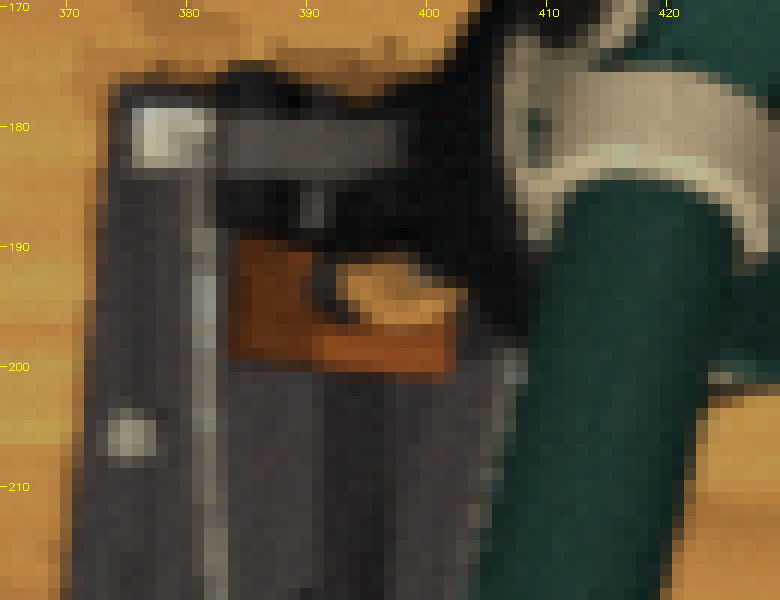

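View pics/o14.png

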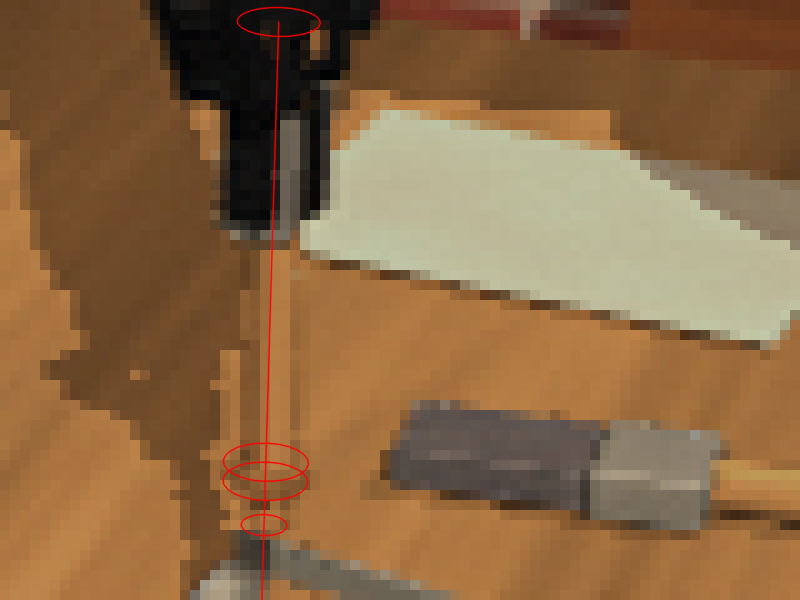

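```bash
python3 - <<'E'
from ov import *
pj=(.5041,-.1822,-.1)
b=lambda sx:box(sx-.017,sx+.017,-.022,.022,.01,.026)+circ(sx,0,.026,.0085)
overlay('s0.png','side','o15.png',(165,215,310,370),[(pj,b(.104),(0,255,0))])
overlay('t0.png','top','o16.png',(170,220,365,430),[(pj,b(.104),(0,255,0))])
print(-CM['top']['R'].T@CM['top']['t'],-CM['side']['R'].T@CM['side']['t'])
E
```

```text
[ 0.53687034 -0.00676533  1.0275258 ] [0.31605717 0.72466566 0.57537013]
```

View pics/o15.png

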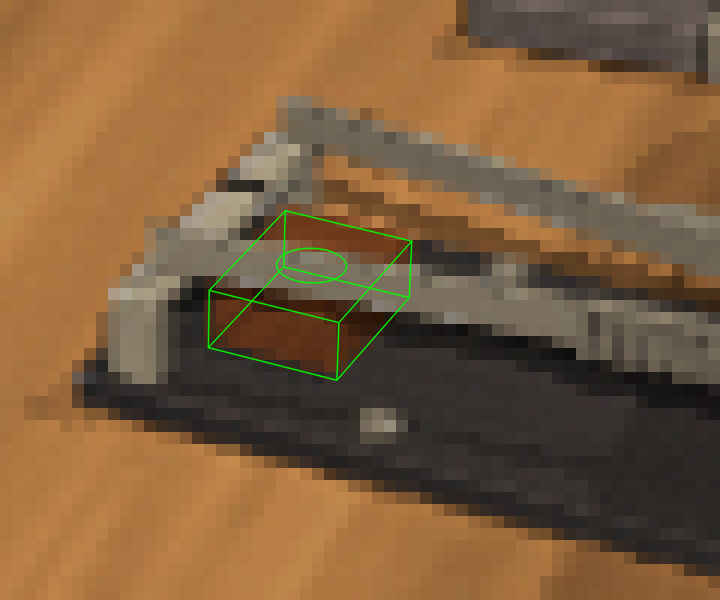

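View pics/o16.png

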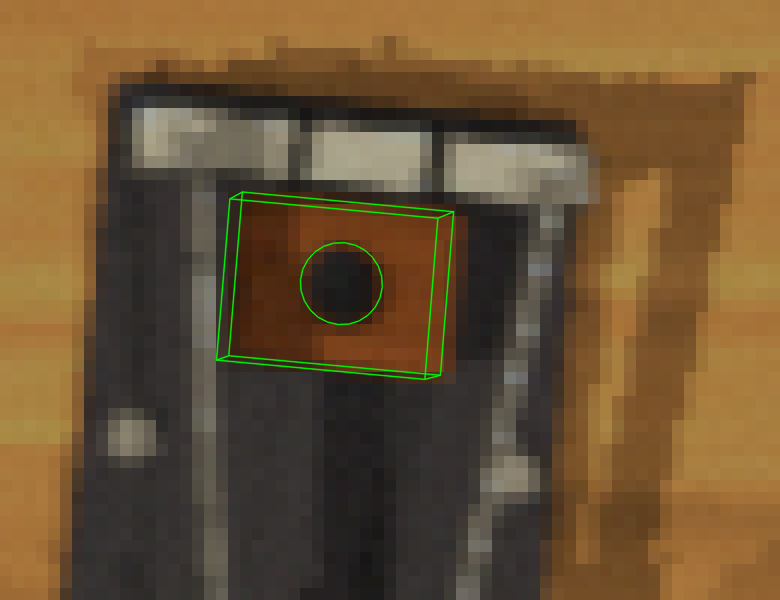

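>>> move_arm(steps=[{"travel": [0.0022,0.002,-0.008],"rot": [0,0.008,0],"fingers": 0.1},{"travel": [0.0044,0.0037,-0.015],"rot": [0,0.016,0],"fingers": 0.1},{"travel": [0.0044,0.0037,-0.015],"rot": [0,0.016,0],"fingers": 0.1},{"travel": [0.0044,0.0037,-0.015],"rot": [0,0.016,0],"fingers": 0.1},{"travel": [0.0044,0.0037,-0.015],"rot": [0,0.016,0],"fingers": 0.1}])

```text
time_s: 13.08
eef_pos: [0.6095, -0.1957, 0.1076]
tool_rot: [-3.142, -0.05, -0.1]
ft_force: [-0.3, -0.3, -0.2]
grip_width: 0.147
```

```bash
python3 - <<'E'
from ov import *
save('side','s10.png');save('top','t10.png')
s=get_state();p=s['eef_pos'];print(p,s['tool_rot'],s['grip_width'],s['ft_force'],s['ft_torque'])
f=p[2]-.0525
x=(.6068,-.1956,0); pj=(.5041,-.1822,-.1)
it=[(x,circ(0,0,f,.0065)+circ(0,0,f+.014,.012)+circ(0,0,f+.02,.012)+circ(0,0,f+.15,.011)+[((0,0,0.026),(0,0,f+.15))],(0,0,255))]
overlay('s10.png','side','o17.png',(120,180,310,390),it)
overlay('t10.png','top','o18.png',(170,220,365,430),it)
crop('t10.png','t10g.png',170,220,365,430)
crop('s10.png','s10g.png',120,180,310,390)
E
```

```text
[ 0.6094982  -0.19566944  0.10747933] [-3.14143435 -0.04976487 -0.09982618] 0.1526043646905104 [0.91220557 0.47778088 0.46063758] [ 0.03714772  0.016141   -0.01033222]
```

View pics/o17.png

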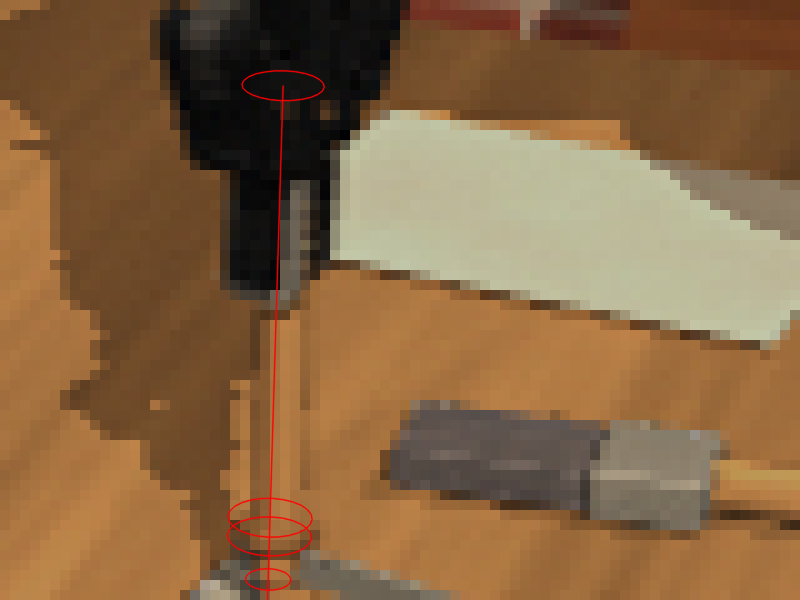

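View pics/o18.png

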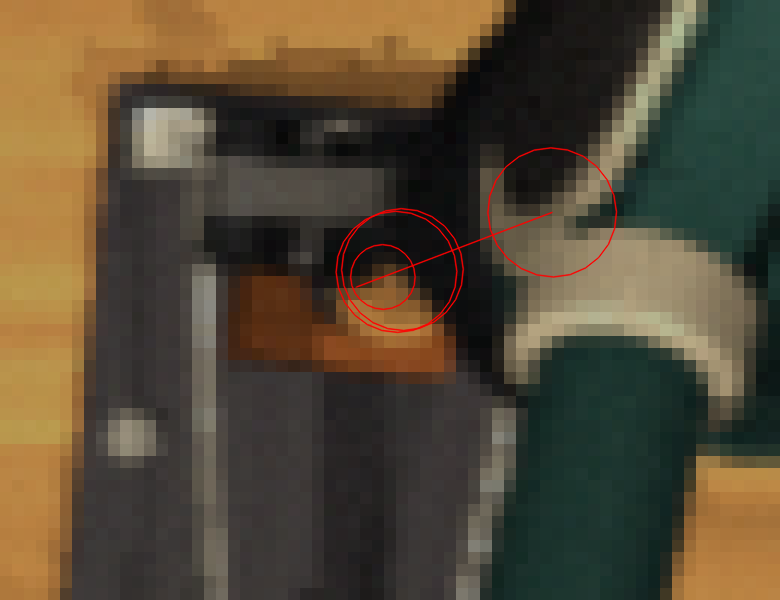

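View pics/t10g.png

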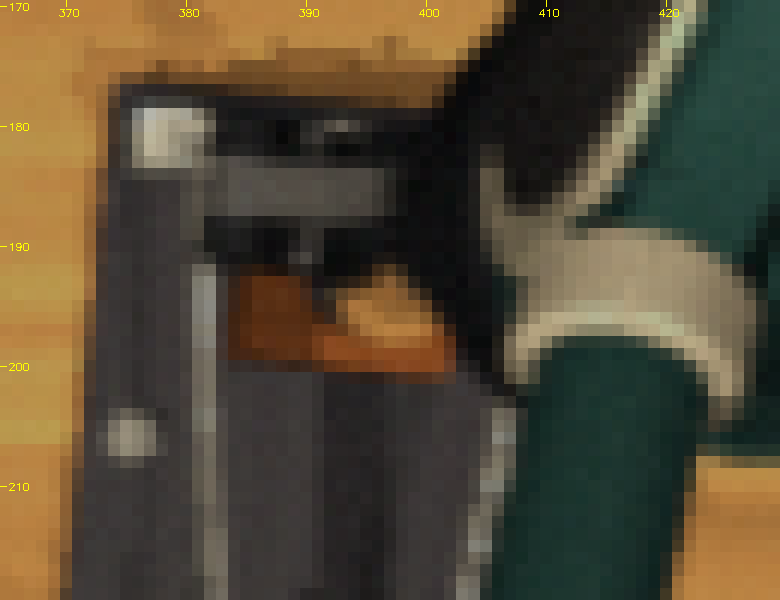

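View pics/s10g.png

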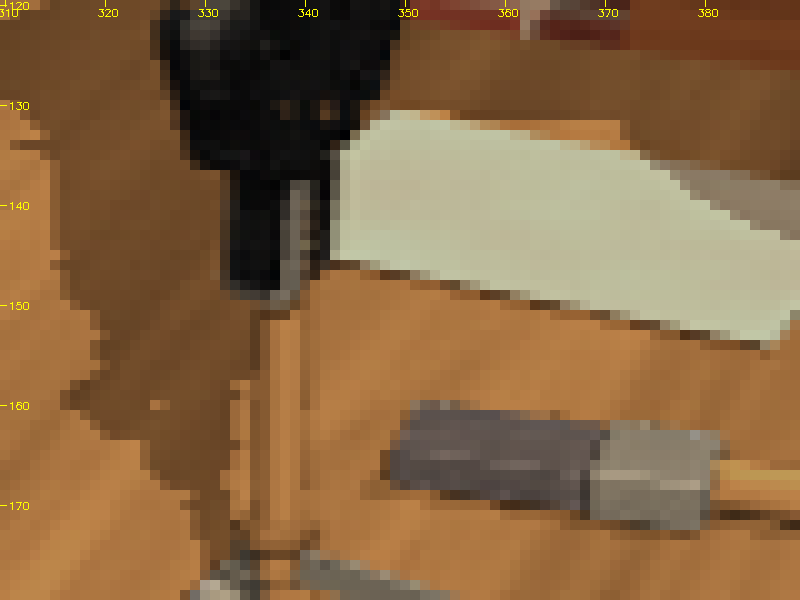

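>>> move_arm(steps=[{"travel": [0.0016,-0.0012,0.0],"rot": [0,0,0],"fingers": 0.1},{"travel": [0.0008,-0.0012,0.016],"rot": [0,0,0],"fingers": 0.1},{"travel": [0.0004,-0.0012,0.024],"rot": [0,0,0],"fingers": 0.1},{"travel": [0.0002,-0.0012,0.028],"rot": [0,0,0],"fingers": 0.1},{"travel": [0.0,-0.0012,0.032],"rot": [0,0,0],"fingers": 0.1},{"travel": [-0.0001,-0.0012,0.034],"rot": [0,0,0],"fingers": 0.1},{"travel": [-0.0001,-0.0012,0.034],"rot": [0,0,0],"fingers": 0.1}])

```text
time_s: 14.05
eef_pos: [0.6114, -0.1948, 0.0739]
tool_rot: [3.142, -0.05, -0.1]
ft_force: [0.0, 0.1, -0.5]
grip_width: 0.144
```

>>> move_arm(steps=[{"travel": [-0.0002,0,0.004],"rot": [0,0,0],"fingers": 0.1},{"travel": [-0.0004,0,0.008],"rot": [0,0,0],"fingers": 0.1},{"travel": [-0.0005,0,0.01],"rot": [0,0,0],"fingers": 0.1},{"travel": [-0.0005,0,0.01],"rot": [0,0,0],"fingers": 0.1}])

```text
time_s: 14.55
eef_pos: [0.6114, -0.1948, 0.0638]
tool_rot: [3.142, -0.05, -0.1]
ft_force: [-0.2, -0.0, 0.6]
grip_width: 0.153
```

```bash
python3 - <<'E'
from ov import *
save('side','s11.png');save('top','t11.png')
s=get_state();p=s['eef_pos'];print(p,s['tool_rot'],s['grip_width'],s['ft_force'],s['ft_torque'])
crop('t11.png','t11g.png',170,220,365,430)
crop('s11.png','s11g.png',140,200,310,390)
E
```

```text
[ 0.611369   -0.1947821   0.06382012] [ 3.14157346 -0.05035823 -0.0999444 ] 0.15383008361300426 [-0.0566035   0.33143985  0.78269681] [-0.03613123  0.01513722 -0.00347768]
```

View pics/s11g.png

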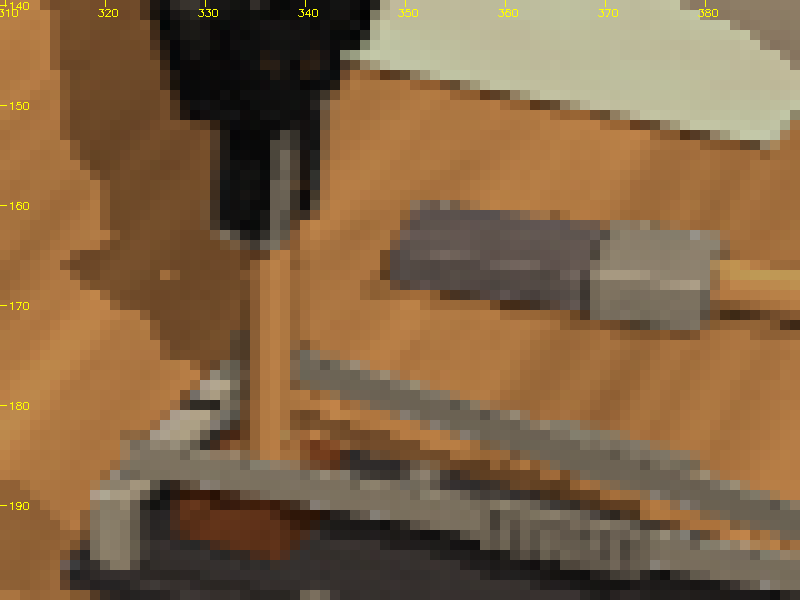

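View pics/t11g.png

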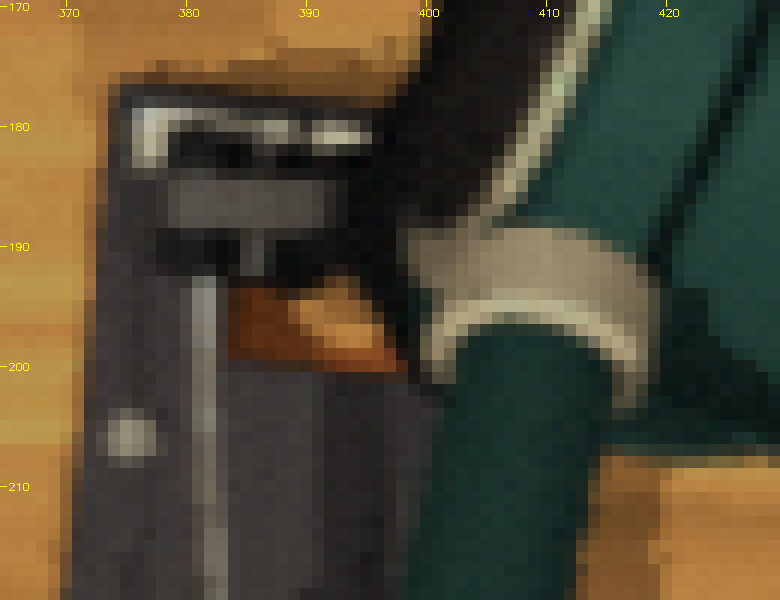

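>>> move_arm(steps=[{"travel": [-0.0001,0,0.0015],"rot": [0,0,0],"fingers": 0.1},{"travel": [-0.0002,0,0.003],"rot": [0,0,0],"fingers": 0.1},{"travel": [-0.0002,0,0.003],"rot": [0,0,0],"fingers": 0.1}])

```text
time_s: 15.02
eef_pos: [0.6121, -0.1949, 0.0637]
tool_rot: [3.141, -0.052, -0.1]
ft_force: [-4.8, 1.8, 12.1]
grip_width: 0.146
```

>>> move_arm(steps=[{"travel": [0.0001,0,-0.0025],"rot": [0,0,0],"fingers": 0.1},{"travel": [0.0001,0,-0.0025],"rot": [0,0,0],"fingers": 0.1},{"travel": [0.0001,0,-0.0025],"rot": [0,0,0],"fingers": 0.25},{"travel": [0.0001,0,-0.0025],"rot": [0,0,0],"fingers": 0.4},{"travel": [0.0001,0,-0.0025],"rot": [0,0,0],"fingers": 0.8},{"travel": [0.0001,0,-0.0025],"rot": [0,0,0],"fingers": 1},{"travel": [0.0001,0,-0.0025],"rot": [0,0,0],"fingers": 1}])

```text
time_s: 15.9
eef_pos: [0.6112, -0.1948, 0.0632]
tool_rot: [-3.142, -0.05, -0.1]
ft_force: [-0.2, 0.2, -0.5]
grip_width: 0.99
```

```bash
python3 - <<'E'
from ov import *
save('side','s12.png');save('top','t12.png')
s=get_state();p=s['eef_pos'];print(p,s['tool_rot'],s['grip_width'],s['ft_force'],s['ft_torque'])
crop('t12.png','t12g.png',170,220,365,430)
crop('s12.png','s12g.png',120,200,290,390)
E
```

```text
[ 0.61126208 -0.19476762  0.06328596] [-3.14159092 -0.05028377 -0.09991644] 1.0019445130346498 [-0.00193275  0.3226779   0.31668843] [-0.00540779  0.00623844 -0.00192673]
```

View pics/s12g.png

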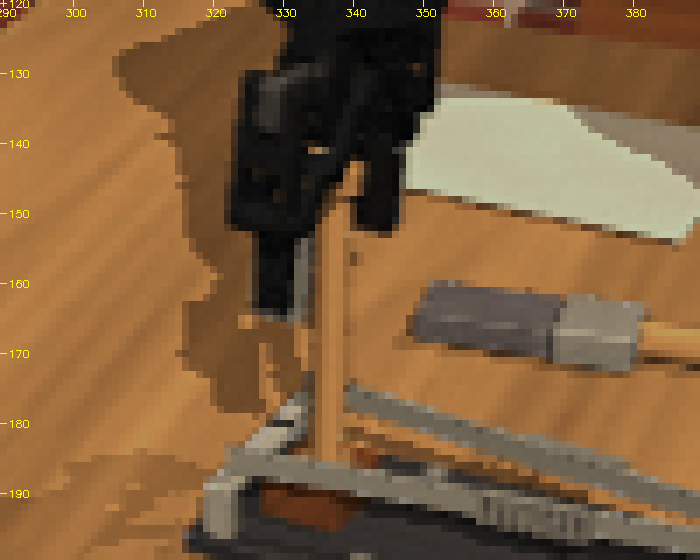

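View pics/t12g.png

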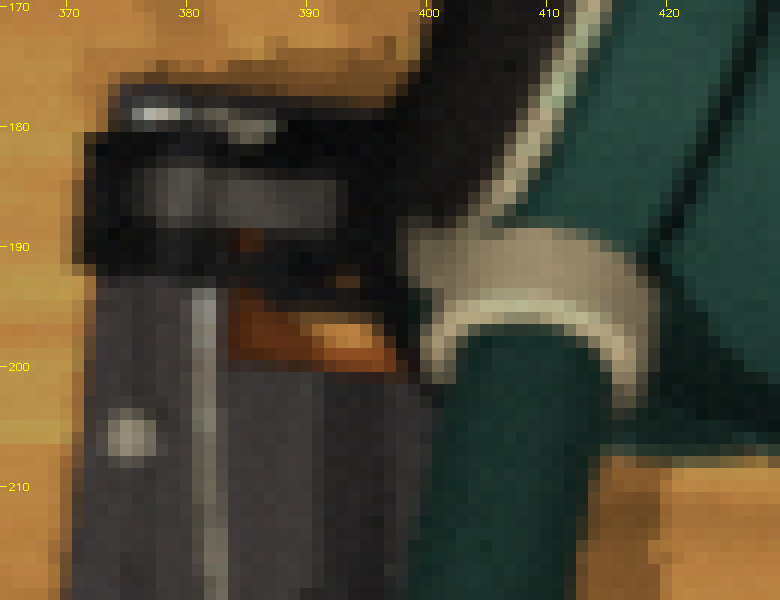

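>>> move_arm(steps=[{"travel": [0.001,0,-0.02],"rot": [0,0,0],"fingers": 1},{"travel": [0.0025,0,-0.05],"rot": [0,0,0],"fingers": 1},{"travel": [0.005,0,-0.1],"rot": [0,0,0],"fingers": 1},{"travel": [0.0065,0,-0.13],"rot": [0,0,0],"fingers": 1},{"travel": [0.0065,0,-0.13],"rot": [0,-0.016,0],"fingers": 1},{"travel": [-0.054,0,-0.133],"rot": [0,-0.016,0],"fingers": 1},{"travel": [-0.097,0,-0.135],"rot": [0,-0.016,0],"fingers": 1},{"travel": [-0.097,0,-0.135],"rot": [0,-0.016,0],"fingers": 1},{"travel": [-0.097,0,-0.135],"rot": [0,-0.016,0],"fingers": 1}])

```text
time_s: 17.12
eef_pos: [0.5092, -0.1848, 0.1951]
tool_rot: [3.141, -0.003, -0.1]
ft_force: [-0.5, 0.3, -1.0]
grip_width: 1.0
```

```bash
python3 - <<'E'
from ov import *
save('side','s13.png');save('top','t13.png')
plan((.5071,-.1845,.19,-.1),(.5071,-.1845,.05,-.1))
sx=.104;
col=lambda z0:circ(0,0,z0+.014,.012)+circ(0,0,z0+.02,.012)+circ(0,0,z0+.02,.007)+circ(0,0,z0+.14,.011)+circ(0,0,z0+.15,.011)+[((0,0,z0+.02),(0,0,z0+.15))]
it=[((.6068,-.1945,0),col(.012),(0,0,255))]
overlay('s13.png','side','o19.png',(110,200,310,430),it)
overlay('t13.png','top','o20.png',(165,225,365,445),it)
crop('s13.png','s13g.png',110,200,310,430)
crop('t13.png','t13g.png',165,225,365,445)
E
```

```text
t 17.225 p [ 0.5096 -0.1848  0.1945] [ 3.141e+00 -2.400e-03 -9.980e-02] w 1.001 f [ 0.31 -0.18 -0.2 ]
(0.5071, -0.1845, 0.19, -0.1) travel [-0.0025, -0.0, 0.0045] rot [0.0002, -0.0008, 0.0001]
(0.5071, -0.1845, 0.05, -0.1) travel [-0.0028, -0.0001, 0.1445] rot [0.0002, -0.0008, 0.0001]
```

View pics/o19.png

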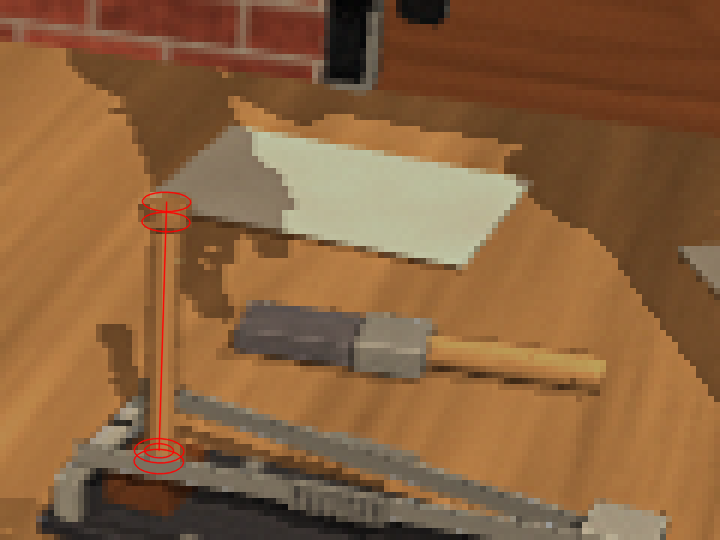

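View pics/o20.png

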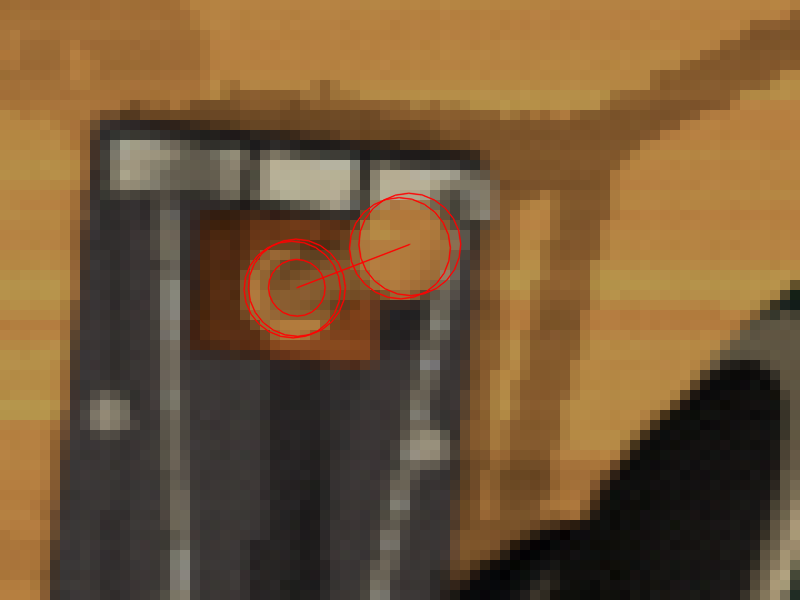

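View pics/s13g.png

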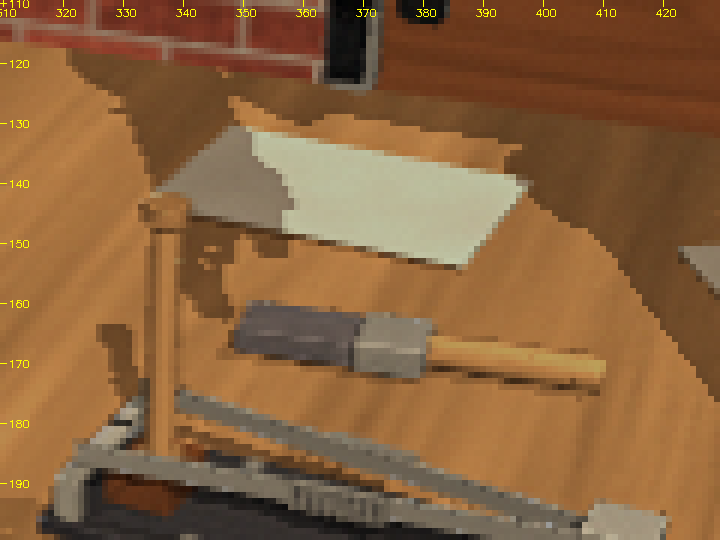

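View pics/t13g.png

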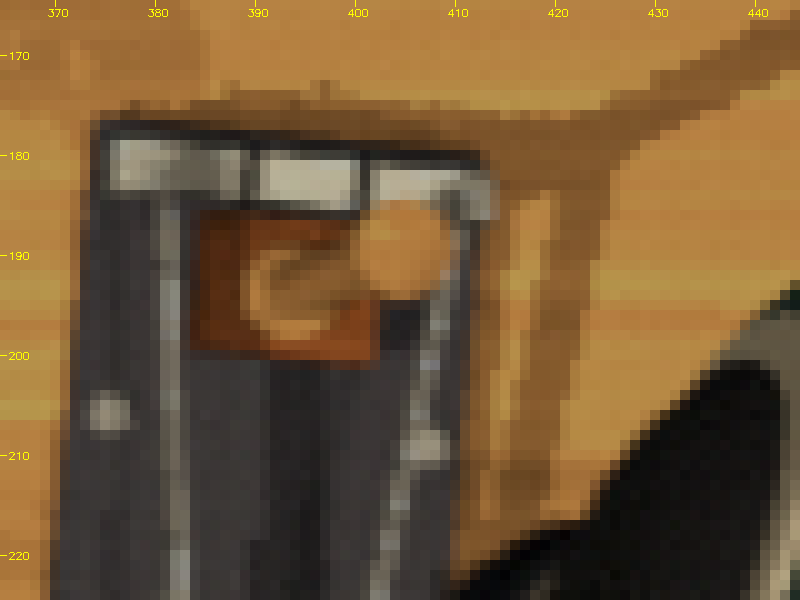

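```bash
python3 - <<'E'
from ov import *
print(proj('top',[(.5071,-.1845,.049),(.5071,-.1845,.042)]), ray('top',(391.2,233),.049))
crop('t13.png','t13p.png',205,295,355,425)
sq=box(-.022,.022,-.026,.026,.049,.049)
overlay('t0.png','top','o21.png',(205,295,355,425),[((.5071,-.1845,-.1),sq+[((-.1,0,.049),(.1,0,.049))],(0,255,0))])
E
```

```text
[[392.02553071 234.06404882]
 [391.50239384 233.9814923 ]] [ 0.50967759 -0.18254299  0.049     ]
```

View pics/o21.png

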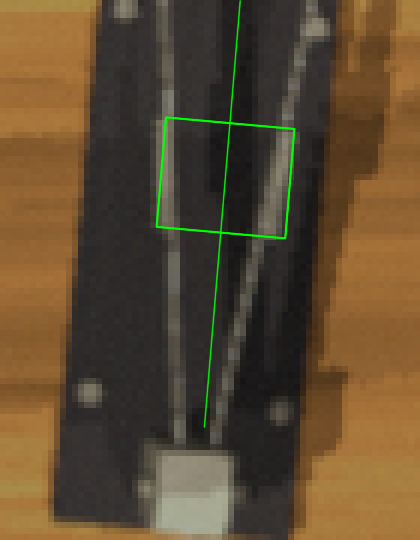

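>>> move_arm(steps=[{"travel": [-0.0025,0,0.03],"rot": [0,-0.0008,0],"fingers": 1},{"travel": [-0.0025,0,0.08],"rot": [0,-0.0008,0],"fingers": 1},{"travel": [-0.0025,0,0.13],"rot": [0,-0.0008,0],"fingers": 1},{"travel": [-0.0025,0,0.165],"rot": [0,-0.0008,0],"fingers": 1},{"travel": [-0.0025,0,0.185],"rot": [0,-0.0008,0],"fingers": 1},{"travel": [-0.0025,0,0.193],"rot": [0,-0.0008,0],"fingers": 1},{"travel": [-0.0025,0,0.195],"rot": [0,-0.0008,0],"fingers": 1},{"travel": [-0.0025,0,0.195],"rot": [0,-0.0008,0],"fingers": 1}])

```text
time_s: 18.23
eef_pos: [0.5068, -0.1846, -0.0007]
tool_rot: [3.141, 0.001, -0.1]
ft_force: [0.2, 0.4, 0.3]
grip_width: 0.998
```

```bash
python3 - <<'E'
from ov import *
save('side','s14.png');save('top','t14.png')
plan((.5071,-.1845,-.014,-.1))
crop('s14.png','s14g.png',120,220,310,430)
crop('t14.png','t14g.png',165,295,335,455)
E
```

```text
t 18.325 p [ 5.068e-01 -1.846e-01 -5.000e-04] [ 3.141e+00  3.000e-04 -9.990e-02] w 0.997 f [ 0.53  0.06 -0.28]
(0.5071, -0.1845, -0.014, -0.1) travel [0.0003, -0.0001, 0.0135] rot [0.0002, 0.0001, 0.0]
```

View pics/s14g.png

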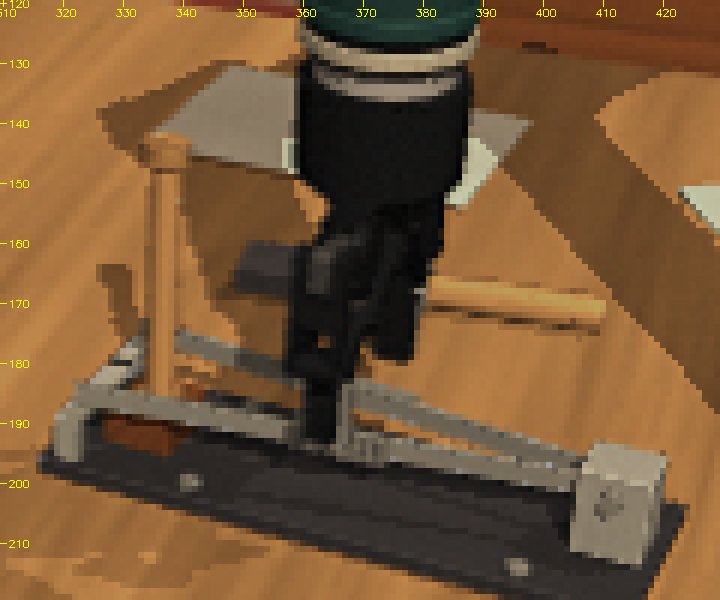

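View pics/t14g.png

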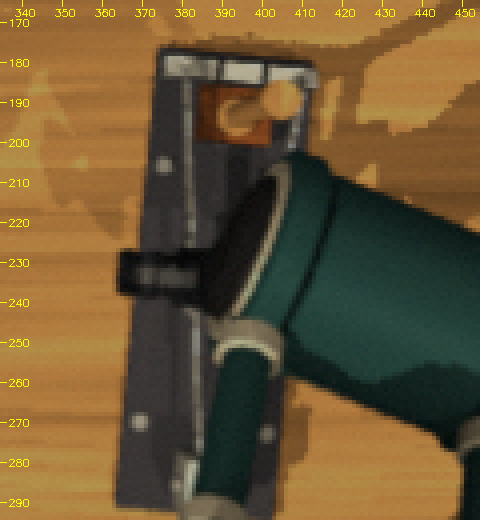

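>>> move_arm(steps=[{"travel": [0,0,0.007],"rot": [0,0,0],"fingers": 1},{"travel": [0,0,0.0135],"rot": [0,0,0],"fingers": 1},{"travel": [0,0,0.0135],"rot": [0,0,0],"fingers": 1},{"travel": [0,0,0.0135],"rot": [0,0,0],"fingers": 0.75},{"travel": [0,0,0.0135],"rot": [0,0,0],"fingers": 0.65},{"travel": [0,0,0.0135],"rot": [0,0,0],"fingers": 0.58},{"travel": [0,0,0.0135],"rot": [0,0,0],"fingers": 0.52},{"travel": [0,0,0.0135],"rot": [0,0,0],"fingers": 0.48},{"travel": [0,0,0.0135],"rot": [0,0,0],"fingers": 0.45},{"travel": [0,0,0.0135],"rot": [0,0,0],"fingers": 0.45},{"travel": [0,0,0.0135],"rot": [0,0,0],"fingers": 0.45}], force=20)

```text
time_s: 19.7
eef_pos: [0.5062, -0.1843, -0.0149]
tool_rot: [3.141, 0.001, -0.1]
ft_force: [1.4, 0.4, 2.8]
grip_width: 0.455
```

```bash
python3 - <<'E'
from ov import *
save('side','s15.png');save('top','t15.png')
plan((.5071,-.1845,-.014,-.1))
crop('s15.png','s15g.png',120,220,310,430)
crop('t15.png','t15g.png',170,230,365,435)
E
```

```text
t 19.8 p [ 0.5061 -0.1843 -0.015 ] [ 3.1414e+00  1.6000e-03 -9.9900e-02] w 0.452 f [ 2.11 -0.01  3.5 ]
(0.5071, -0.1845, -0.014, -0.1) travel [0.001, 0.0001, -0.001] rot [0.0001, 0.0005, 0.0]
```

View pics/s15g.png

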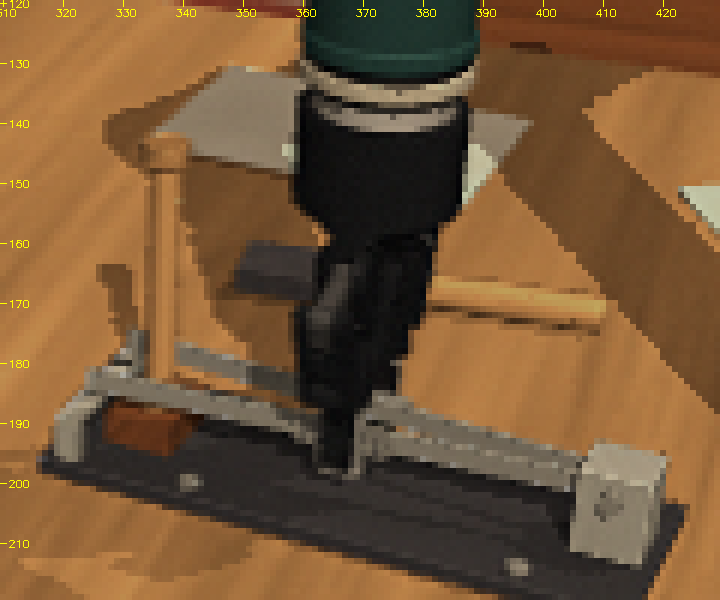

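View pics/t15g.png

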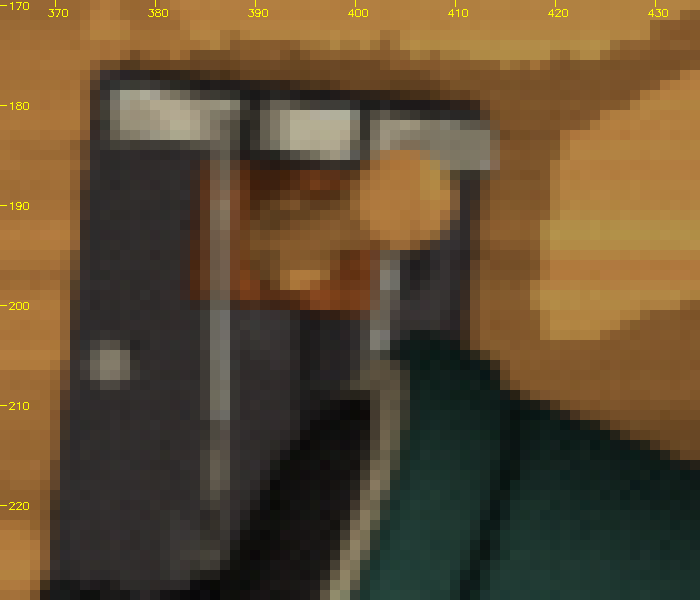

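>>> move_arm(steps=[{"travel": [0,0,0],"rot": [0,0,0],"fingers": 0.43},{"travel": [0,0,0],"rot": [0,0,0],"fingers": 0.41},{"travel": [0,0,0],"rot": [0,0,0],"fingers": 0.39},{"travel": [0,0,0],"rot": [0,0,0],"fingers": 0.375},{"travel": [0,0,0],"rot": [0,0,0],"fingers": 0.36},{"travel": [0,0,0],"rot": [0,0,0],"fingers": 0.36},{"travel": [0,0,0],"rot": [0,0,0],"fingers": 0.36}])

```text
time_s: 20.68
eef_pos: [0.5061, -0.1842, -0.0149]
tool_rot: [3.142, 0.002, -0.1]
ft_force: [2.6, 0.3, 4.9]
grip_width: 0.365
```

```bash
python3 - <<'E'
from ov import *
save('side','s16.png');save('top','t16.png')
plan((.5071,-.1845,-.014,-.1))
crop('s16.png','s16g.png',160,210,310,380)
crop('t16.png','t16g.png',170,230,365,435)
E
```

```text
t 20.775 p [ 0.5061 -0.1842 -0.0149] [ 3.1415e+00  1.5000e-03 -1.0010e-01] w 0.362 f [2.97 0.22 4.97]
(0.5071, -0.1845, -0.014, -0.1) travel [0.001, 0.0002, -0.0009] rot [0.0, 0.0005, -0.0]
```

View pics/s16g.png

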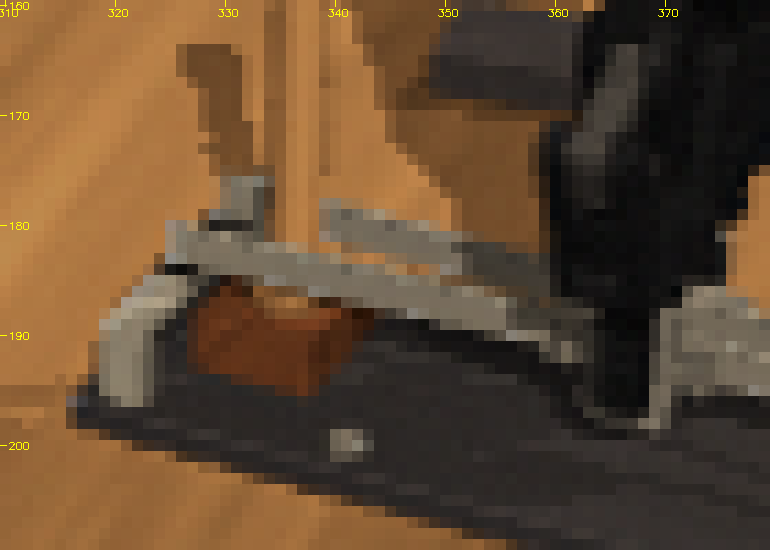

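View pics/t16g.png

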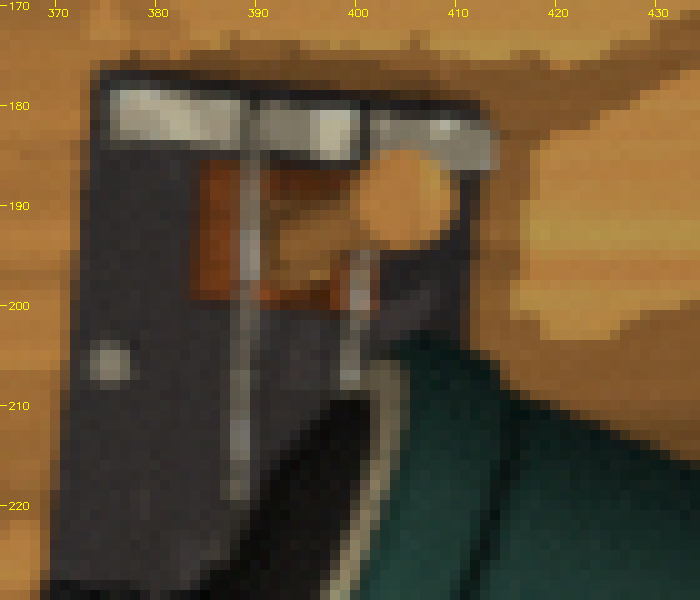

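```bash
cat > gap.py <<'E'
from ov import *
import sys
def centers(img,rows,c0,c1):
    im=cv2.imread('pics/'+img).astype(float); g=im.min(2)  # grey metal bright in blue; wood/boss low
    out=[]
    for r in rows:
        a,b=c0(r),c1(r); s=g[r,a:b]; w=np.clip(s-np.percentile(s,40)-6,0,None)
        k=np.argmax(w); w2=np.zeros_like(w); w2[max(0,k-2):k+3]=w[max(0,k-2):k+3]
        out.append((a+np.average(np.arange(len(w)),weights=w2),r))
    return np.array(out)
P=(.5071,-.1845,-.1)
def loc(pts):
    o=[]
    for u in pts:
        w=ray('top',u,.048)-np.array([P[0],P[1],0]); c,s=np.cos(P[2]),np.sin(P[2])
        o.append((c*w[0]+s*w[1],-s*w[0]+c*w[1]))
    return np.array(o)
def line(img,rows,c0,c1,n):
    q=loc(centers(img,rows,c0,c1)); 
    k=np.polyfit(q[:,0],q[:,1],1); r=q[:,1]-np.polyval(k,q[:,0]); good=abs(r)<.0015; k=np.polyfit(q[good,0],q[good,1],1)
    print(img,n,'at x=.100:%.4f .125:%.4f rms %.4f n%d'%(np.polyval(k,.1),np.polyval(k,.125),r[good].std(),good.sum())); return k
E
python3 - <<'E'
from gap import *
L0=line('t0.png',range(186,220),lambda r:378,lambda r:386,'L')
R0=line('t0.png',[r for r in range(190,222) if not 204<r<213],lambda r:int(410-(r-188)*.19)-5,lambda r:int(410-(r-188)*.19)+5,'R')
L1=line('t16.png',range(188,219),lambda r:385,lambda r:394,'L')
R1=line('t16.png',range(196,208),lambda r:396,lambda r:404,'R')
for x in(.1,.12,.125,.13,.135): print(x,np.polyval(L0,x)-np.polyval(R0,x),np.polyval(L1,x)-np.polyval(R1,x))
E
```

```text
t0.png L at x=.100:0.0341 .125:0.0371 rms 0.0004 n34
t0.png R at x=.100:-0.0332 .125:-0.0367 rms 0.0003 n24
t16.png L at x=.100:0.0143 .125:0.0152 rms 0.0004 n31
t16.png R at x=.100:-0.0139 .125:-0.0149 rms 0.0004 n12
0.1 0.06732730373609974 0.02820025032995089
0.12 0.07254815724458281 0.029652623972213132
0.125 0.07385337062170358 0.030015717382778695
0.13 0.07515858399882436 0.030378810793344257
0.135 0.07646379737594512 0.03074190420390982
```

>>> move_arm(steps=[{"travel": [0,0,0],"rot": [0,0,0],"fingers": 0.366},{"travel": [0,0,0],"rot": [0,0,0],"fingers": 0.366},{"travel": [0,0,0],"rot": [0,0,0],"fingers": 0.366},{"travel": [0,0,0],"rot": [0,0,0],"fingers": 0.366},{"travel": [0,0,0],"rot": [0,0,0],"fingers": 0.366},{"travel": [0,0,0],"rot": [0,0,0],"fingers": 0.366},{"travel": [0,0,0],"rot": [0,0,0],"fingers": 0.366},{"travel": [0,0,0],"rot": [0,0,0],"fingers": 0.366}])

```text
time_s: 21.78
eef_pos: [0.5061, -0.1842, -0.015]
tool_rot: [3.141, 0.002, -0.1]
ft_force: [3.0, 0.3, 4.9]
grip_width: 0.364
```

```bash
python3 - <<'E'
from gap import *
save('side','s17.png');save('top','t17.png')
plan()
L1=line('t17.png',range(188,219),lambda r:385,lambda r:394,'L')
R1=line('t17.png',range(196,208),lambda r:396,lambda r:404,'R')
print(np.polyval(L1,.127)-np.polyval(R1,.127)-.0033)
crop('s17.png','s17g.png',130,230,310,430)
crop('t17.png','t17g.png',170,230,365,435)
for l in('short','jar','weight','brush'):
    for c in('top',): print(l,[(round(d['conf'],2),[int(v) for v in d['point']]) for d in masks_of(l,c)][:2])
E
```

```text
t 21.875 p [ 0.5061 -0.1842 -0.015 ] [ 3.1415e+00  1.6000e-03 -1.0000e-01] w 0.367 f [ 3.07 -0.3   4.66]
t17.png L at x=.100:0.0146 .125:0.0154 rms 0.0003 n31
t17.png R at x=.100:-0.0146 .125:-0.0158 rms 0.0004 n12
0.028033886190707038
short []
jar [(0.81, [122, 293])]
weight [(0.68, [163, 165])]
brush [(0.76, [210, 469])]
```

View pics/s17g.png

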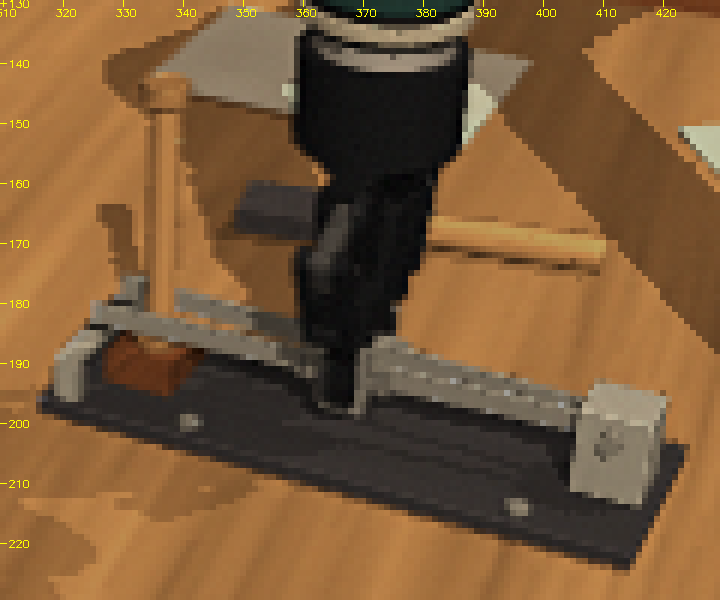

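View pics/t17g.png

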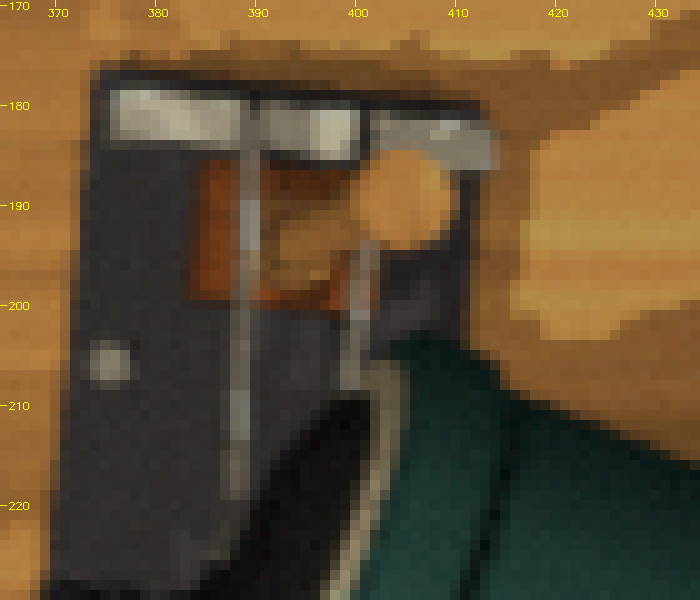

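```bash
python3 -c "
from plant import *
print(close_job())"
```

```text
the job is handed in; nothing more can be done
None
```

I stood the taller column in the jig's socket, let go of it, and squeezed the tweezers to the marked gap. I handed the job in at about 22 s with the arm still holding them; the hand-in gives no verdict.

**Placing the column:** The first two attempts to insert it stopped on the socket rim at about 16–19 N and tilted the column in the grip. I lifted it, tilted the tool 0.05 rad to straighten it, and moved it about 3 mm. It then went in and stopped on its shoulder at about 12 N. After release, both cameras showed it upright, and its position matched the socket to within about 1 mm.

**The squeeze:** My last measurement from the top camera gave a tip gap of about 28.0 mm. The fingers were centred to within about 0.5 mm, both blades had moved in, and neither touched the column. The gripper opening held steady at 0.364–0.367. The right tip is hidden behind the column's capital in the top view, so I extrapolated it from the visible part of that blade.

**What disagreed or could not be checked:**
- **Tool tip position:** In the pictures the shut fingertips sit about 37 mm behind the stated TCP. I worked from the pictures, which is why the tool's reported height ended at −0.015 m.
- **Bystanders:** The jar and the weight looked unmoved. The brush's detected point had shifted by 7 pixel rows; the arm partly covered it in the side view, and I saw no sign that it moved. The network did not find the shorter column in my last check. I last saw it standing in the rack after I lifted out the taller one.

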